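# Fasten the gear-case cover's open quarter-turn stud

### The job

One of the two slotted quarter-turn studs on the gear-case cover is still open. Take the flat-bladed key from its stand, gently press that stud down with the key and turn it a quarter turn clockwise until it drops into its catch and stays there, then hang the key upright in its empty hole in the stand again. Turn the stud only with the key, leave the other stud and everything else standing around alone, and do not force anything.

Things in the scene. Friction and masses are not known exactly. Their poses are not given: they have to be found in the camera images.
- key: the loose slotted-stud key, steel, 0.16 kg, 96 mm tall, standing upright in a hole of the stand. Origin at the blade's lower tip, z up along the shank, x along the blade's 16 mm width, y across its thickness. From the tip up: flat blade 16 x 4 mm, 12 mm long (its last 2 mm thinned to 3 mm); round shank 16 mm across to 62 mm; a flange 28 mm across at 40 to 45 mm, on which it hangs in the hole; dark flat handle 44 mm (x) x 12 mm (y) from 62 to 96 mm. Same after a half turn
- key_grip (a point): centre of the key's flat handle, 80 mm above the blade tip, axes as the key's: grasp it across its 12 mm thickness (along y)
- stand: wooden key stand 160 (x) x 70 (y) x 50 mm tall, fixed; origin under its centre; two round holes right through, 21 mm across, on its x axis 50 mm either side of the centre. One holds the key, the other a T-handled hex driver; either may be in either. Hung on its flange the key has its blade tip 10 mm and its handle centre 90 mm above the bench
- stand_hole0 (a point): centre of the mouth of the stand's hole at -x, on its top face
- stand_hole1 (a point): centre of the mouth of the stand's hole at +x, on its top face
- gearcase: fixed grey gear case 170 (x) x 250 (y) x 85 mm tall with an aluminium inspection cover on top; origin under its centre. The cover's two fasteners stand 80 mm either side of its centre along y; either may be the open one
- fastener: the OPEN fastener: fixed collar 62 mm across, 49 mm bore, 14 mm tall, on the cover, with the spring-loaded slotted stud inside; origin on the cover face at the collar's centre, z up; the stud's slot starts along this x axis
- stud_nominal (a point): nominal centre of the open stud's top face at rest, 22 mm above the cover; x along the slot at the start. Head 34 mm across; slot right across it, 5.5 mm wide, 8 mm deep. The stud floats: its real centre is up to 4.5 mm off along x and along y, and its head up to 2.5 mm higher or lower, so find slot and depth by feel (or sight). It shifts sideways under about 4 N; its height does not give except by pressing
- stud_press (a joint): how far the open stud is pressed down, m: 0 at rest, 0.008 bottomed. Its spring pushes back 3 N at first and 1 N more per mm. It can turn only while pressed deeper than 5.5 mm (about 8.5 N, allow 9 to 10.5 N); when caught it rests at 0.003 after the push is let go. Over 20 N between key and fastener breaks it
- stud_turn (a joint): turn of the open stud, rad, growing clockwise seen from above: 0 open, about 1.57 caught, hard stop at 1.6. The blade has about 0.1 rad of play in the slot either way. Past about 1.4 the lugs slip off their ledge; when the push is then let go, the spring seats them in the catch (3 mm lower than at the start, locked against turning)
- fastened: the other fastener on the cover, already caught: same looks, its stud 3 mm lower and its slot crosswise (along the case's y); fixed, origin on the cover face. Leave it alone
- hex_driver: T-handled hex driver standing in the stand's other hole (bystander); 5 mm radius shank, 70 mm cross bar 81 mm above its foot; origin at its foot
- parallel: steel parallel bar 100 x 16 x 32 mm (bystander); origin under its centre
- chuck: small drill chuck, 44 mm across, 50 mm tall (bystander); origin under its centre
- oil_bottle: plain white plastic oil bottle, 54 mm across, 105 mm tall (bystander); origin under its centre
- collet: steel collet, 32 mm across the top, 38 mm tall, standing on the gear-case cover (bystander); origin under its centre
- spanner: spanner lying on the bench (bystander); origin under its centre
- stepblock: stepped clamping block 50 x 30 x 45 mm (bystander); origin under its centre
Things that resemble listed ones, but are neither listed nor needed, are in the scene too. What is shaped like the key but green is not meant. Several things look just like the stand: the one meant starts nearest to the robot's base.

How it is judged:
On the way, in this order (a step that is already met when the one before it is completed fails the run):
1. the open stud is pressed down by the key (value of joint stud_press above 0.0045 m and contact force between key and fastener above 3 N), for 0.1 s.
2. the stud is turned a quarter turn and has seated in its catch (value of joint stud_turn above 1.42 rad and value of joint stud_press between 0.002 and 0.004 m), for 0.2 s.
At the end, for the whole second after the job is handed in: The stud is turned more than 1.42 rad and rests in its catch, 2 to 4 mm below its starting height; the key hangs at rest in a hole of the stand, seated on its flange (handle centre 86 to 94 mm above the bench, within 8 mm of the hole's centre), upright within 0.12 rad (all of step 2 and (horizontal distance between key_grip and stand_hole0 below 0.008 m or horizontal distance between key_grip and stand_hole1 below 0.008 m) and z of key_grip in the frame of stand between 0.086 and 0.094 m and angle between key's own z axis and vertical below 0.12 rad and linear speed of key below 0.02 m/s); the robot touches nothing.
It fails at once if the key bears on the open fastener with more than 20 N (contact force between key and fastener above 20 N).
It fails at once if the key is forced against the gear case with more than 20 N (contact force between key and gearcase above 20 N).
It fails at once if the gripper touches the open fastener itself (contact force between the fingers and fastener above 1 N).
It fails at once if the key or gripper bears on the other, fastened stud (contact force between any of key, the fingers and fastened above 3 N).
It fails at once if a bystander (any listed as such) is shifted by more than 30 mm (distance of any of hex_driver, parallel, chuck, oil_bottle, collet, spanner, stepblock from where it was at the start of the episode above 0.03 m).
It also fails if it takes over 67 s, if anything falls off the work surface, if the arm or the gripper's body presses on something with over 40 N, if the wrist force passes 120 N, or if a joint passes its speed limit or range.

### The arm

A 6-joint arm with a two-finger parallel gripper is mounted at the origin on the work surface. World frame = base frame: x ahead of the robot, y to its left, z up, the work surface at z = 0. Lengths are in m, angles in rad, forces in N, time in s.
With the tool pointing down it reaches from about 0.4 to 0.825 m from the base axis. Payload 7 kg.
Tool frame: the origin (TCP) lies midway between the tips of the shut fingers; the grasp point (between the pads) lies 19 mm behind it; y points along the fingers, z is the direction in which the jaws open and shut, and the axes are right-handed (so a half turn about y gives the same grasp; the last joint's range is limited). The gripper opens to 88 mm and grips with 3 to 60 N. Pads are 19 mm wide; open, the fingers measure 130 mm over their backs; the gripper's body (78 mm by 193 mm) begins 47 mm behind the grasp point.
Start: joints at [-1.049, 0.359, 0.012, 0, -1.224, -0.288], TCP at [0.156, -0.657, 0.227] pointing down, gripper open.
Joint ranges: [-3.07, 3.07], [-1.43, 2.12], [-1.02, 1.25], [-3.03, 1.67], [-3.05, -0], [-3.03, 3.03]. Speed limits (rad/s): [2.39, 2.39, 3.01, 3.14, 3.14, 3.14].

### API

Orientations are given as [roll, pitch, yaw] about the fixed x, y, z axes, in that order (R = Rz(yaw) Ry(pitch) Rx(roll)).
In Python, from station import arm gives the robot as it stands.
- The arm moves only by the tool move_arm, never from a script. Its argument "deltas" is a list of rows, each an object with "dp": the shift along the tool's x, y, z in mm, a list of three; "rotation": the turn, a rotation vector about the tool's x, y, z in degrees, a list of three. A call has 1 to 5 rows; each row shifts and turns the pose as measured when the row begins, along the tool's axes as they then stand; what a row does not reach is not made up. A row lasts 1/12 s, in which the tool goes at most 41.7 mm and 7.16 degrees, less where a joint would pass 70% of its speed; a pose out of reach is approached as far as the arm can. A call is refused whole if a number of a shift passes 41.7 or a number of a turn 7.16, either way. A call with a gripper value outside its range is refused whole. "jaw" is the closure in counts, from 0 (fully open) to 255 (shut), set as the call begins (left out, the last holds). The fingers move at their own pace and stop on an object; "squeeze" is the grip in N (left out, the last holds). Time passes only in rows, so rows that do not move let the fingers close. It gives the time, the measured TCP pose, the force and the opening at its end, in the units of the state.
- arm.get_state(): the state, without advancing time (a new reading comes with each control period).
- arm.grab_frame(name): name is "scene" or "top"; returns a dict with "pixels" (400x640x3 uint8, red, green, blue), "z_map" (400x640 float32, m along the optical axis (not along the pixel's ray), 0 where there is no reading), "fx", "fy", "cx", "cy" (pixels), "k1" (the pictures are not rectified: a ray, as slopes to the right and down, at radius r is drawn at 1 + k1 r^2 times it, then the intrinsics apply), "cam_to_world" (4x4, takes a point from camera to world coordinates). Camera axes: x right, y down, z forward; pixel columns grow to the right and rows downward; lengths in m; the calibration is good to about 2 mm. A picture is of the moment at which its call begins.
- arm.job_done(): hands the job in, once; it reports no verdict.
The state is a dict: "t": time; "q": joint angles; "qd": joint speeds; "joint_efforts": joint torques, N m; "eef_pos": TCP position; "ee_rot": TCP orientation; "force": force on the tool from outside, world axes, zero at the start; "moment": the same for the moment, N m; "width": finger opening in m.
Only numpy, scipy, OpenCV 4.12 (cv2) and the standard library are available. Lean on these libraries where they do the work, as an engineer would, in place of code of your own. Each camera call takes 0.05 s, during which the arm holds its last target.

## Working session

There is one attempt and no reset: what is moved stays moved. The work goes in short steps, Python scripts to look and compute and a tool call to move; the robot and the scene stay as the last step left them, time stands still between calls to the robot, and variables do not carry over. Pictures are saved under pics/ and viewed, and the job is handed in when it is done.

Besides the shell and the picture viewer there is one more tool, called after ">>>" by a JSON object that holds its "api" and its "payload", one argument or row to a line. move_arm: Moves the arm, as the interface text tells. Its arguments: {"type":"object","properties":{"deltas":{"type":"array","items":{"type":"object","properties":{"dp":{"type":"array","items":{"type":"number"}},"rotation":{"type":"array","items":{"type":"number"}}}}},"jaw":{"type":"number"},"squeeze":{"type":"number"}},"required":["deltas"]}

```bash
mkdir -p pics; ls; python3 - <<'E'
from station import arm
import cv2,numpy as np,pickle
s=arm.get_state();print({k:np.round(v,4) for k,v in s.items()})
for n in ("scene","top"):
    f=arm.grab_frame(n)
    pickle.dump(f,open(f"{n}0.pkl","wb"))
    cv2.imwrite(f"pics/{n}0.png",f["pixels"][:,:,::-1])
    print(n,f["fx"],f["fy"],f["cx"],f["cy"],f["k1"]);print(np.round(f["cam_to_world"],4))
E
```

```text
pics
{'t': np.float64(0.0), 'q': array([-1.0489e+00,  3.5940e-01,  1.1000e-02, -4.0000e-04, -1.2241e+00,
       -2.8810e-01]), 'qd': array([ 0.    ,  0.0006, -0.0008,  0.0011,  0.0007,  0.0015]), 'joint_efforts': array([ 4.00000e-04, -5.82716e+01,  2.93055e+01,  6.99780e+00,
        6.80000e-03, -2.00000e-04]), 'eef_pos': array([ 0.1562, -0.6562,  0.2256]), 'ee_rot': array([-1.5691e+00,  1.0000e-04,  2.3370e-01]), 'force': array([ 0.3066,  0.5202, -0.9466]), 'moment': array([-0.0081, -0.0357,  0.0072]), 'width': np.float64(0.0875)}
scene 390.4169678787323 390.4169678787323 319.8729509994498 197.44973587624057 -0.08405532148517837
[[ 0.8872  0.2926 -0.3567  1.0197]
 [ 0.4611 -0.5397  0.7043 -0.8595]
 [ 0.0135 -0.7894 -0.6138  0.8249]
 [ 0.      0.      0.      1.    ]]
top 448.02218227064844 448.02218227064844 321.8934260958053 197.5877833560431 0.004610570619708712
[[ 0.0237 -0.9949  0.098   0.4691]
 [-0.9997 -0.0228  0.0106 -0.0025]
 [-0.0083 -0.0982 -0.9951  1.1868]
 [ 0.      0.      0.      1.    ]]
```

View pics/scene0.png

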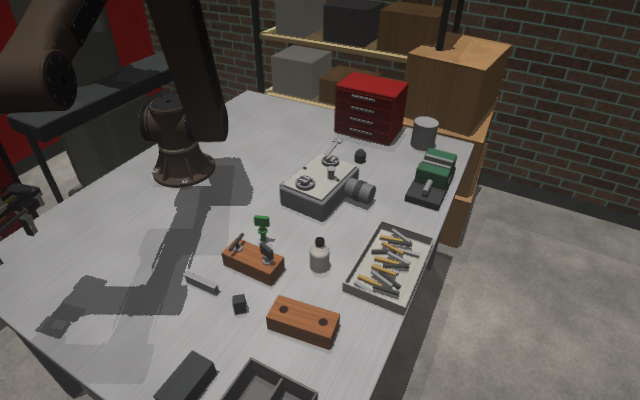

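View pics/top0.png

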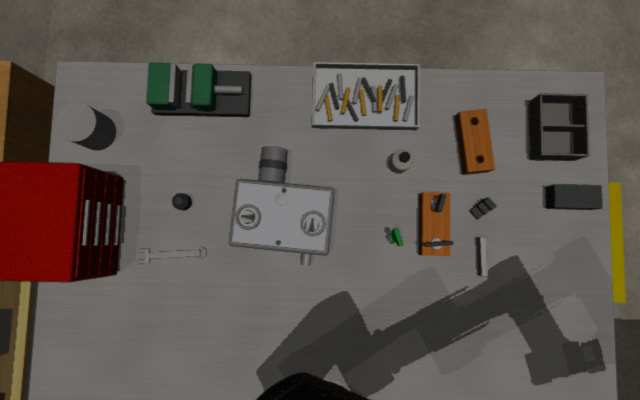

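```bash
cat > h.py <<'E'
import numpy as np,cv2,pickle
def K(f): return np.array([[f["fx"],0,f["cx"]],[0,f["fy"],f["cy"]],[0,0,1.]])
def cloud(f):
    H,W=f["z_map"].shape
    u,v=np.meshgrid(np.arange(W),np.arange(H))
    return pts(f,u.ravel(),v.ravel(),f["z_map"].ravel()).reshape(H,W,3)
def und(f,u,v):
    x=(np.asarray(u,float)-f["cx"])/f["fx"];y=(np.asarray(v,float)-f["cy"])/f["fy"]
    a,b=x.copy(),y.copy()
    for _ in range(15):
        s=1+f["k1"]*(a*a+b*b);a=x/s;b=y/s
    return a,b
def pts(f,u,v,z):
    a,b=und(f,u,v);T=f["cam_to_world"]
    return np.stack([a*z,b*z,z],-1)@T[:3,:3].T+T[:3,3]
def onplane(f,u,v,h):
    a,b=und(f,u,v);T=f["cam_to_world"]
    d=np.stack([a,b,np.ones_like(a)],-1)@T[:3,:3].T
    return T[:3,3]+d*((h-T[2,3])/d[...,2])[...,None]
def proj(f,P):
    T=f["cam_to_world"];p=(np.asarray(P,float)-T[:3,3])@T[:3,:3]
    a=p[...,0]/p[...,2];b=p[...,1]/p[...,2];s=1+f["k1"]*(a*a+b*b)
    return np.stack([a*s*f["fx"]+f["cx"],b*s*f["fy"]+f["cy"]],-1)
def load(n): return pickle.load(open(n,"rb"))
def crop(f,x0,y0,x1,y1,k,name):
    cv2.imwrite(name,cv2.resize(f["pixels"][y0:y1,x0:x1,::-1],None,fx=k,fy=k,interpolation=cv2.INTER_CUBIC))
E
python3 - <<'E'
from h import *
t=load("top0.pkl");s=load("scene0.pkl")
crop(t,220,140,350,270,6,"pics/t_case.png")
crop(t,380,180,500,280,6,"pics/t_stand.png")
crop(s,210,200,310,290,7,"pics/s_stand.png")
crop(s,270,130,390,225,6,"pics/s_case.png")
E
```

```text
(no output)
```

View pics/t_case.png

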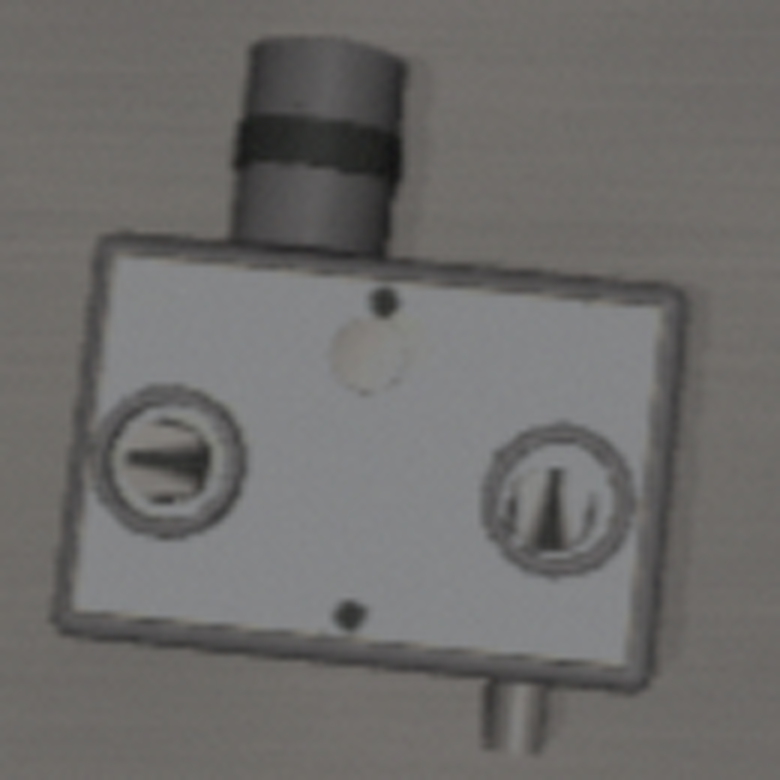

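View pics/t_stand.png

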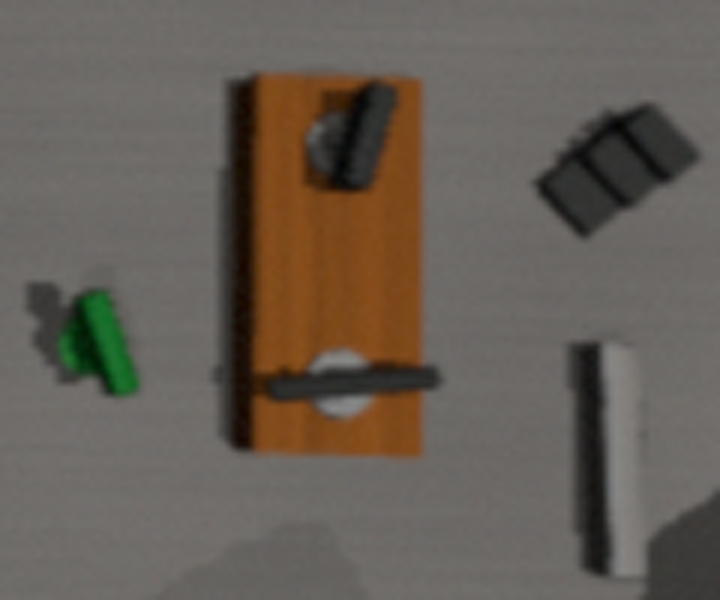

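View pics/s_stand.png

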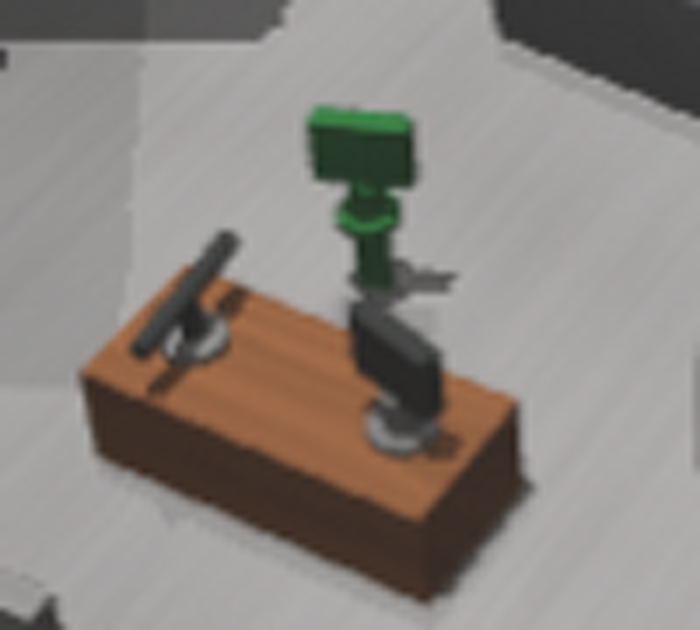

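View pics/s_case.png

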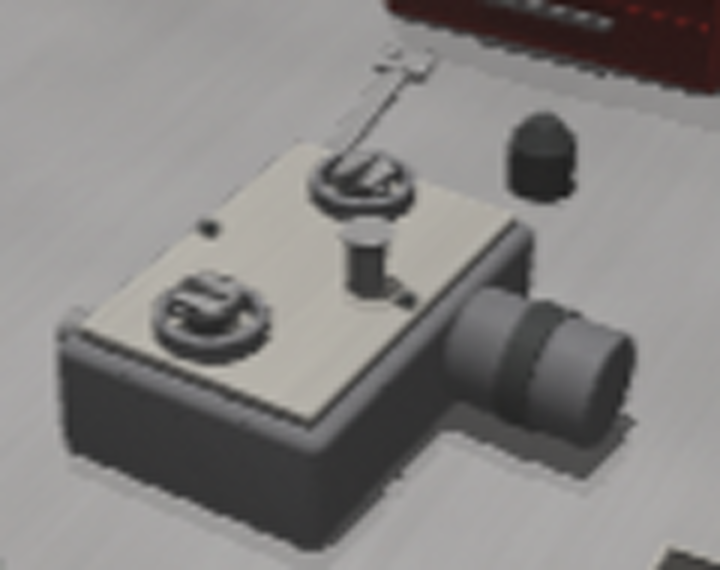

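```bash
python3 - <<'E'
from h import *
for n in ("top0.pkl","scene0.pkl"):
    f=load(n);P=cloud(f)
    print(n)
    def reg(name,m,rect=True):
        q=P[m]; 
        print(name,len(q),"mean",q.mean(0).round(4),"med",np.median(q,0).round(4))
        if rect and len(q)>5:
            r=cv2.minAreaRect((q[:,:2]*1000).astype(np.float32));print("   rect",r)
    X,Y,Z=P[...,0],P[...,1],P[...,2]
    v=f["z_map"]>0
    nearS=(abs(X-0.42)<0.11)&(abs(Y+0.26)<0.07)&v
    reg("standtop",nearS&(abs(Z-0.05)<0.004))
    reg("handles",nearS&(Z>0.075)&(X>0.43))
    reg("handletop",nearS&(Z>0.101)&(X>0.42))
    reg("hexbar",nearS&(Z>0.075)&(X<0.43))
    case=(abs(X-0.42)<0.2)&(abs(Y-0.1)<0.2)&v
    reg("cover",case&(Z>0.075)&(Z<0.093))
    hi=case&(Z>0.094)
    yy=Y[hi];print("hi y hist",np.histogram(yy,12))
    for nm,c in (("right",(0.4,0.02)),("left",(0.42,0.18))):
        m=hi&(np.hypot(X-c[0],Y-c[1])<0.06)
        reg(nm,m)
        m2=m&(Z>0.1015);reg(nm+"head",m2)
        print(np.percentile(P[m][:,2],[5,25,50,75,95]).round(4))
E
```

```text
top0.pkl
standtop 765 mean [ 0.4876 -0.2781  0.0507] med [ 0.492  -0.2776  0.0508]
   rect ((485.95208740234375, -278.46160888671875), (71.15028381347656, 88.05628204345703), 89.98139953613281)
handles 117 mean [ 0.4717 -0.2781  0.0806] med [ 0.472  -0.2779  0.0804]
   rect ((471.7127380371094, -278.76910400390625), (9.742729187011719, 69.6803207397461), 6.047090530395508)
handletop 0 mean [nan nan nan] med [nan nan nan]
hexbar 0 mean [nan nan nan] med [nan nan nan]
cover 5276 mean [0.5291 0.1079 0.0852] med [0.5307 0.1078 0.0857]
   rect ((532.17529296875, 109.12857055664062), (246.03128051757812, 170.7473907470703), 85.48538208007812)
hi y hist (array([ 93, 201,  31, 120, 172,  45,  23,  99,   0,  56, 172, 130]), array([-0.06964551, -0.04550581, -0.02136611,  0.00277359,  0.02691329,
        0.05105299,  0.07519269,  0.09933239,  0.12347209,  0.14761178,
        0.17175148,  0.19589118,  0.22003088]))
right 0 mean [nan nan nan] med [nan nan nan]
righthead 0 mean [nan nan nan] med [nan nan nan]<stdin>:7: RuntimeWarning: Mean of empty slice.
  ret = um.true_divide(
  return _methods._mean(a, axis=axis, dtype=dtype,
Traceback (most recent call last):
IndexError: index -1 is out of bounds for axis 0 with size 0
```

```bash
cat > m.py <<'E'
from h import *
import sys
for n in sys.argv[1:]:
    f=load(n);P=cloud(f)
    print(n)
    def reg(name,m,rect=True):
        q=P[m]
        if len(q)<5: print(name,len(q)); return
        r=cv2.minAreaRect((q[:,:2]*1000).astype(np.float32)) if rect else None
        print(name,len(q),"mean",q.mean(0).round(4),"zp",np.percentile(q[:,2],[5,50,95]).round(4),"rect",[np.round(a,1).tolist() for a in r])
    X,Y,Z=P[...,0],P[...,1],P[...,2]
    v=f["z_map"]>0
    nearS=(abs(X-0.52)<0.12)&(abs(Y+0.28)<0.07)&v
    reg("standtop",nearS&(abs(Z-0.05)<0.004))
    reg("key",nearS&(Z>0.075)&(X>0.52))
    reg("keytop",nearS&(Z>0.100)&(X>0.52))
    reg("flange",nearS&(Z>0.0535)&(Z<0.058)&(X>0.52))
    reg("hexbar",nearS&(Z>0.075)&(X<0.52))
    case=(abs(X-0.53)<0.15)&(abs(Y-0.108)<0.17)&v
    reg("cover",case&(abs(Z-.085)<0.004))
    for nm,c in (("right",(0.525,0.03)),("left",(0.54,0.19))):
        m=case&(Z>0.093)&(np.hypot(X-c[0],Y-c[1])<0.055)
        reg(nm,m)
        for lo in (0.1005,0.103): reg(nm+"head",m&(Z>lo))
    reg("collet",case&(Z>0.113))
E
python3 m.py top0.pkl scene0.pkl
```

```text
top0.pkl
standtop 1326 mean [ 0.5196 -0.2778  0.0507] zp [0.0474 0.0507 0.0535] rect [[521.8, -278.7], [71.2, 160.0], 89.8]
key 135 mean [ 0.5707 -0.2771  0.101 ] zp [0.0802 0.1049 0.1096] rect [[571.7, -278.8], [12.7, 43.4], 72.2]
keytop 95 mean [ 0.5715 -0.2786  0.1062] zp [0.1023 0.1061 0.1099] rect [[571.8, -278.9], [12.7, 43.1], 72.2]
flange 103 mean [ 0.559  -0.2738  0.0551] zp [0.0536 0.0548 0.0575] rect [[561.2, -278.0], [68.8, 79.9], 89.6]
hexbar 117 mean [ 0.4717 -0.2781  0.0806] zp [0.0773 0.0804 0.0844] rect [[471.7, -278.8], [9.7, 69.7], 6.0]
cover 4383 mean [0.5299 0.1087 0.0857] zp [0.0825 0.0858 0.0884] rect [[563.3, 106.1], [231.4, 220.3], 84.7]
right 346 mean [0.5121 0.0322 0.103 ] zp [0.0967 0.1013 0.1108] rect [[513.7, 31.7], [58.3, 58.4], 1.3]
righthead 195 mean [0.5117 0.0322 0.1065] zp [0.101  0.1073 0.1113] rect [[514.1, 32.5], [58.2, 55.1], 19.8]
righthead 140 mean [0.5108 0.0331 0.1084] zp [0.1035 0.1089 0.1114] rect [[518.4, 31.3], [45.7, 50.6], 49.3]
left 365 mean [0.5259 0.1895 0.1009] zp [0.095  0.1007 0.1068] rect [[524.0, 187.9], [68.1, 60.0], 48.9]
le
[... 1038 characters left out ...]
937 0.0986 0.1069] rect [[515.5, 22.4], [58.0, 56.9], 30.7]
righthead 61 mean [0.5104 0.0282 0.1049] zp [0.1017 0.1051 0.1074] rect [[510.9, 26.9], [28.9, 34.8], 28.9]
righthead 50 mean [0.5106 0.0279 0.1055] zp [0.1032 0.1055 0.1076] rect [[510.9, 26.9], [28.9, 34.8], 28.9]
left 121 mean [0.5274 0.1827 0.0977] zp [0.0938 0.0968 0.1031] rect [[524.3, 185.1], [54.8, 60.0], 78.7]
lefthead 29 mean [0.5273 0.1856 0.1024] zp [0.1009 0.1022 0.1043] rect [[525.7, 186.2], [32.7, 31.8], 53.3]
lefthead 7 mean [0.5306 0.1809 0.104 ] zp [0.1031 0.1037 0.1056] rect [[529.9, 180.1], [23.8, 16.0], 75.1]
collet 46 mean [0.5697 0.1021 0.1201] zp [0.1164 0.1202 0.123 ] rect [[568.9, 102.2], [28.1, 27.8], 8.3]
```

```bash
cat > plan.py <<'E'
import sys,json,numpy as np
from scipy.spatial.transform import Rotation as R
from station import arm
def st(): return arm.get_state()
def plan(x,y,z,yawdeg,nmax=5,step=38,rot=7.0,lvl=True):
    s=st();p=np.array(s["eef_pos"])*1000;r=R.from_euler("xyz",s["ee_rot"])
    tgt=np.array([x,y,z],float)
    rt=R.from_euler("xyz",[-90,0,yawdeg],degrees=True)
    rv=(r.inv()*rt).as_rotvec(degrees=True)
    d=np.linalg.norm(tgt-p);n=int(max(1,np.ceil(d/step),np.ceil(np.abs(rv).max()/rot)))
    print("yaw now",np.degrees(s["ee_rot"]).round(2),"pos",p.round(1),"F",np.round(s["force"],1),"M",np.round(s["moment"],2),"w",round(float(s["width"])*1000,1),"t",round(float(s["t"]),2),"rows",n)
    out=[]
    for i in range(min(n,nmax)):
        ri=r*R.from_rotvec(rv*i/n,degrees=True)
        dp=ri.inv().apply((tgt-p)/n)
        out.append({"dp":dp.round(1).tolist(),"rotation":(rv/n).round(1).tolist()})
    print(json.dumps(out))
if __name__=="__main__":
    a=[float(v) for v in sys.argv[1:]]
    plan(*a[:4],nmax=int(a[4]) if len(a)>4 else 5,step=a[5] if len(a)>5 else 38)
E
python3 plan.py 572 -280 200 163 20
```

```text
yaw now [-8.992e+01  1.000e-02  1.339e+01] pos [ 156.2 -656.2  225.7] F [-0.2 -0.4  0.6] M [-0.03  0.   -0.01] w 87.7 t 0.1 rows 22
[{"dp": [22.3, 1.2, 12.3], "rotation": [-0.0, -6.8, 0.0]}, {"dp": [23.6, 1.2, 9.5], "rotation": [-0.0, -6.8, 0.0]}, {"dp": [24.6, 1.2, 6.7], "rotation": [-0.0, -6.8, 0.0]}, {"dp": [25.2, 1.2, 3.7], "rotation": [-0.0, -6.8, 0.0]}, {"dp": [25.5, 1.2, 0.7], "rotation": [-0.0, -6.8, 0.0]}, {"dp": [25.4, 1.2, -2.3], "rotation": [-0.0, -6.8, 0.0]}, {"dp": [24.9, 1.2, -5.3], "rotation": [-0.0, -6.8, 0.0]}, {"dp": [24.1, 1.2, -8.2], "rotation": [-0.0, -6.8, 0.0]}, {"dp": [23.0, 1.2, -11.0], "rotation": [-0.0, -6.8, 0.0]}, {"dp": [21.5, 1.2, -13.7], "rotation": [-0.0, -6.8, 0.0]}, {"dp": [19.7, 1.2, -16.1], "rotation": [-0.0, -6.8, 0.0]}, {"dp": [17.7, 1.2, -18.4], "rotation": [-0.0, -6.8, 0.0]}, {"dp": [15.4, 1.2, -20.3], "rotation": [-0.0, -6.8, 0.0]}, {"dp": [12.9, 1.2, -22.0], "rotation": [-0.0, -6.8, 0.0]}, {"dp": [10.2, 1.2, -23.4], "rotation": [-0.0, -6.8, 0.0]}, {"dp": [7.3, 1.2, -24.4], "rotation": [-0.0, -6.8, 0.0]}, {"dp": [4.4, 1.2, -25.1], "rotation": [-0.0, -6.8, 0.0]}, {"dp": [1.4, 1.2, -25.4], "rotation": [-0.0, -6.8, 0.0]}, {"dp": [-1.6, 1.2, -25.4], "rotation": [-0.0, -6.8, 0.0]}, {"dp": [-4.6, 1.2, -25.1], "rotation": [-0.0, -6.8, 0.0]}]
```

>>> {"api": "move_arm", "payload": {
  "deltas": [
    {"dp": [22,1,12],"rotation": [0,-7,0]},
    {"dp": [24,1,9],"rotation": [0,-7,0]},
    {"dp": [25,1,7],"rotation": [0,-7,0]},
    {"dp": [25,1,4],"rotation": [0,-7,0]},
    {"dp": [25,1,1],"rotation": [0,-7,0]}
  ],
  "jaw": 120,
  "squeeze": 30
}}

```text
t: 0.52
eef_pos: [0.2479, -0.5686, 0.2168]
ee_rot: [-1.564, -0.002, 0.855]
force: [1.2, -0.6, 1.0]
width: 0.0598
```

>>> {"api": "move_arm", "payload": {
  "deltas": [
    {"dp": [25,1,-2],"rotation": [0,-7,0]},
    {"dp": [25,1,-5],"rotation": [0,-7,0]},
    {"dp": [24,1,-8],"rotation": [0,-7,0]},
    {"dp": [23,1,-11],"rotation": [0,-7,0]},
    {"dp": [21,1,-14],"rotation": [0,-7,0]}
  ]
}}

```text
t: 0.93
eef_pos: [0.3408, -0.4737, 0.2096]
ee_rot: [-1.564, -0.009, 1.48]
force: [0.5, -0.8, -0.4]
width: 0.0464
```

```bash
python3 plan.py 572 -280 200 163 12
```

```text
yaw now [-89.58  -0.5   84.78] pos [ 340.8 -473.7  209.6] F [ 0.5 -0.8 -0.4] M [ 0.01  0.05 -0.01] w 46.4 t 0.93 rows 12
[{"dp": [17.8, 0.8, -17.7], "rotation": [-0.0, -6.5, 0.1]}, {"dp": [15.7, 0.8, -19.6], "rotation": [-0.0, -6.5, 0.1]}, {"dp": [13.4, 0.8, -21.3], "rotation": [-0.0, -6.5, 0.1]}, {"dp": [10.9, 0.8, -22.7], "rotation": [-0.0, -6.5, 0.1]}, {"dp": [8.2, 0.8, -23.8], "rotation": [-0.0, -6.5, 0.1]}, {"dp": [5.5, 0.8, -24.5], "rotation": [-0.0, -6.5, 0.1]}, {"dp": [2.7, 0.8, -25.0], "rotation": [-0.0, -6.5, 0.1]}, {"dp": [-0.2, 0.8, -25.1], "rotation": [-0.0, -6.5, 0.1]}, {"dp": [-3.1, 0.8, -25.0], "rotation": [-0.0, -6.5, 0.1]}, {"dp": [-5.9, 0.8, -24.4], "rotation": [-0.0, -6.5, 0.1]}, {"dp": [-8.6, 0.8, -23.6], "rotation": [-0.0, -6.5, 0.1]}, {"dp": [-11.2, 0.8, -22.5], "rotation": [-0.0, -6.5, 0.1]}]
```

>>> {"api": "move_arm", "payload": {
  "deltas": [
    {"dp": [18,1,-18],"rotation": [0,-7,0]},
    {"dp": [16,1,-20],"rotation": [0,-7,0]},
    {"dp": [14,1,-22],"rotation": [0,-7,0]},
    {"dp": [11,1,-23],"rotation": [0,-7,0]},
    {"dp": [8,1,-24],"rotation": [0,-7,0]}
  ]
}}

```text
t: 1.35
eef_pos: [0.4402, -0.3834, 0.2031]
ee_rot: [-1.569, -0.014, 2.105]
force: [0.0, -0.5, 0.6]
width: 0.0465
```

>>> {"api": "move_arm", "payload": {
  "deltas": [
    {"dp": [6,1,-25],"rotation": [0,-7,0]},
    {"dp": [3,1,-25],"rotation": [0,-7,0]},
    {"dp": [0,1,-25],"rotation": [0,-7,0]},
    {"dp": [-3,1,-25],"rotation": [0,-7,0]},
    {"dp": [-6,1,-25],"rotation": [0,-7,0]}
  ]
}}

```text
t: 1.77
eef_pos: [0.533, -0.288, 0.1964]
ee_rot: [-1.578, -0.016, 2.73]
force: [0.5, 0.1, -0.1]
width: 0.0462
```

```bash
python3 plan.py 572 -280 170 163 12
```

```text
yaw now [-90.41  -0.89 156.41] pos [ 533.  -288.   196.4] F [ 0.5  0.1 -0.1] M [-0.15  0.08 -0.01] w 46.2 t 1.77 rows 2
[{"dp": [-16.5, 13.0, -11.4], "rotation": [0.2, -3.3, 0.4]}, {"dp": [-17.0, 13.1, -10.5], "rotation": [0.2, -3.3, 0.4]}]
```

>>> {"api": "move_arm", "payload": {
  "deltas": [
    {"dp": [-17,13,-11],"rotation": [0.2,-3.3,0.4]},
    {"dp": [-17,13,-11],"rotation": [0.2,-3.3,0.4]},
    {"dp": [0,0,0],"rotation": [0,0,0]}
  ]
}}

```text
t: 2.02
eef_pos: [0.5771, -0.2752, 0.1688]
ee_rot: [-1.572, 0.0, 2.864]
force: [0.1, -0.6, -0.1]
width: 0.0463
```

```bash
python3 plan.py 572 -280 170 163; python3 - <<'E'
from station import arm
from h import *
for n in ("scene","top"):
    f=arm.grab_frame(n);pickle.dump(f,open(f"{n}1.pkl","wb"))
t=load("top1.pkl");s=load("scene1.pkl")
crop(t,380,160,500,280,6,"pics/t1.png")
crop(s,210,160,310,290,6,"pics/s1.png")
E
```

```text
yaw now [-9.0090e+01  2.0000e-02  1.6407e+02] pos [ 577.1 -275.2  168.8] F [ 0.1 -0.6 -0.1] M [-0.12  0.23  0.03] w 46.3 t 2.02 rows 1
[{"dp": [3.6, -1.2, 6.1], "rotation": [0.1, 1.1, -0.0]}]
```

View pics/t1.png

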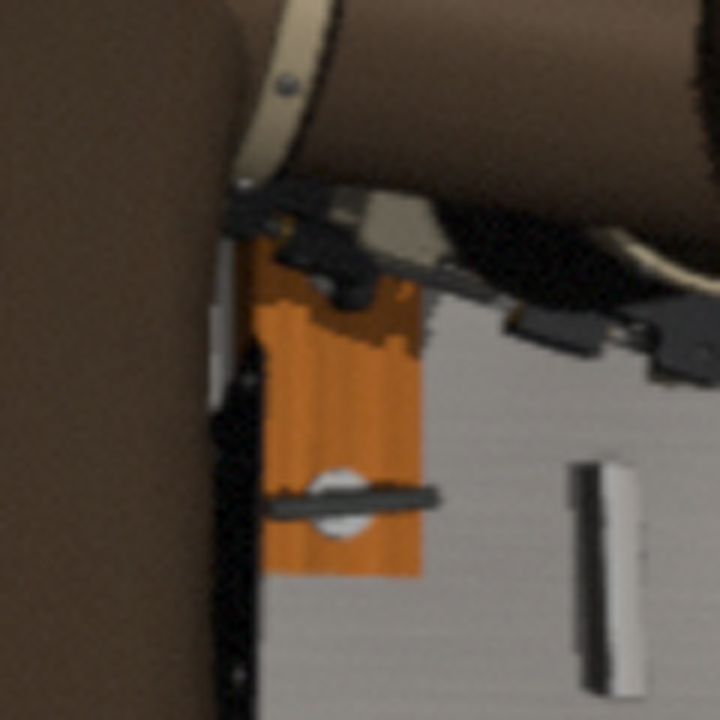

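View pics/s1.png

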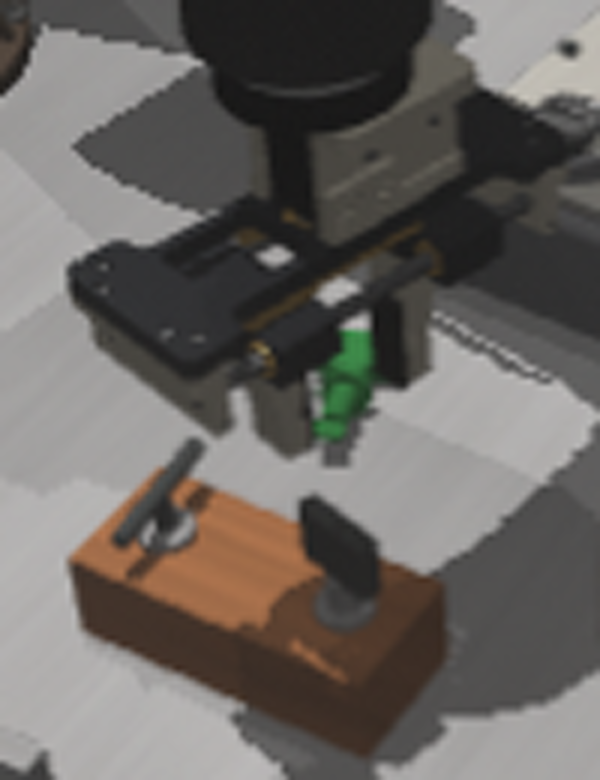

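```bash
python3 - <<'E'
from h import *
s=load("scene1.pkl");P=cloud(s)
X,Y,Z=P[...,0],P[...,1],P[...,2]
tcp=np.array([.5771,-.2752,.1688]);yaw=np.radians(164.07)
tx=np.array([np.cos(yaw),np.sin(yaw),0]);tz=np.array([-np.sin(yaw),np.cos(yaw),0])
m=(s["z_map"]>0)&(np.linalg.norm(P[...,:2]-tcp[:2],axis=-1)<0.09)&(Z>0.155)&(Z<0.205)
L=np.stack([(P[m]-tcp)@tx,(P[m]-tcp)@tz,(P[m]-tcp)[:,2]],1)*1000
img=s["pixels"][m]
grn=(img[:,1].astype(int)-img[:,0]>25)
L=L[~grn]
for sg in (-1,1):
    q=L[L[:,1]*sg>15]
    print(sg,len(q),"x",np.percentile(q[:,0],[2,10,50,90,98]).round(1),"z",np.percentile(q[:,1],[2,10,50,90,98]).round(1),"h",np.percentile(q[:,2],[1,5,50]).round(1))
    for h0 in range(-10,40,5):
        w=q[(q[:,2]>=h0)&(q[:,2]<h0+5)]
        if len(w): print(h0,len(w),"x",w[:,0].min().round(1),w[:,0].max().round(1),"z",w[:,1].min().round(1),w[:,1].max().round(1))
I=s["pixels"][:,:,::-1].copy()
I=cv2.resize(I[160:290,210:310],None,fx=6,fy=6,interpolation=cv2.INTER_CUBIC)
for a in (-1,1):
  for b in (0.0231,):
   for c in (-.0095,.0095):
    u=proj(s,tcp+tz*a*b+tx*c); cv2.circle(I,tuple(int(v) for v in ((u-[210,160]+.5)*6)),3,(0,0,255),-1)
cv2.imwrite("pics/s1o.png",I)
E
```

```text
-1 110 x [-12.6 -11.5  -9.    4.2   7.2] z [-38.1 -35.4 -24.1 -21.7 -20.7] h [-0.6  0.2 16.8]
-5 5 x -9.9 7.5 z -24.8 -21.1
0 15 x -12.4 6.1 z -38.1 -21.9
5 13 x -11.9 6.6 z -37.4 -20.6
10 13 x -13.4 4.2 z -35.4 -21.5
15 17 x -12.4 5.4 z -35.8 -20.5
20 12 x -11.7 8.2 z -35.0 -21.6
25 15 x -11.1 7.2 z -39.1 -20.7
30 16 x -13.7 6.9 z -40.2 -20.8
35 4 x -11.0 -0.8 z -36.3 -22.3
1 106 x [-14.  -13.3 -11.    3.9   8.2] z [23.6 26.1 37.5 40.8 42.1] h [ 0.7  3.3 17.7]
0 14 x -13.7 6.4 z 25.4 39.7
5 12 x -12.9 7.0 z 24.2 40.0
10 15 x -14.6 9.7 z 28.9 39.7
15 16 x -13.7 8.4 z 23.2 39.3
20 14 x -13.2 6.5 z 23.3 40.7
25 16 x -15.0 9.5 z 23.5 41.3
30 15 x -14.0 6.0 z 25.1 42.4
35 4 x -12.0 0.4 z 25.0 42.8
```

View pics/s1o.png

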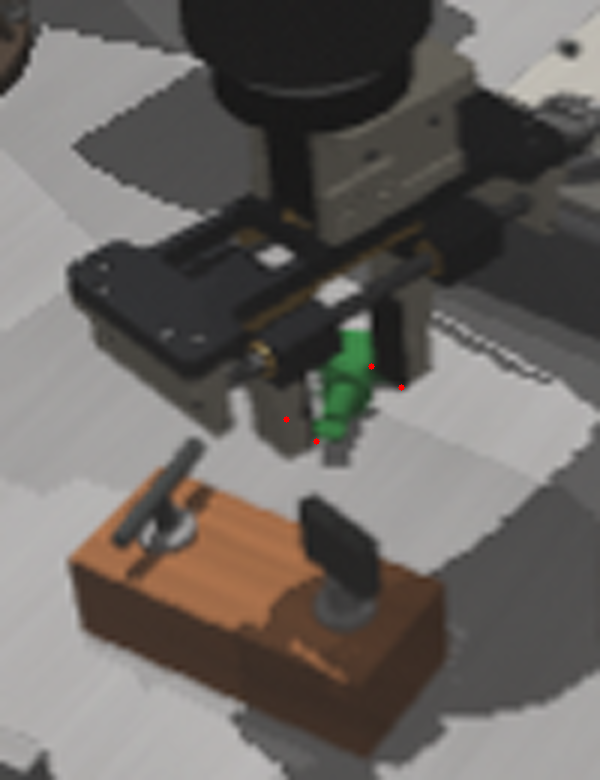

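```bash
python3 plan.py 572 -280 120 164; python3 plan.py 572 -280 72 164
```

```text
yaw now [-9.0080e+01  3.0000e-02  1.6378e+02] pos [ 575.4 -276.3  170.7] F [0.5 0.1 0.1] M [-0.1   0.19  0.02] w 46.3 t 2.12 rows 2
[{"dp": [1.1, 25.3, 2.3], "rotation": [0.0, -0.1, -0.0]}, {"dp": [1.1, 25.3, 2.3], "rotation": [0.0, -0.1, -0.0]}]
yaw now [-9.0080e+01  3.0000e-02  1.6378e+02] pos [ 575.4 -276.3  170.7] F [0.5 0.1 0.1] M [-0.1   0.19  0.02] w 46.3 t 2.12 rows 3
[{"dp": [0.8, 32.9, 1.6], "rotation": [0.0, -0.1, -0.0]}, {"dp": [0.8, 32.9, 1.5], "rotation": [0.0, -0.1, -0.0]}, {"dp": [0.8, 32.9, 1.5], "rotation": [0.0, -0.1, -0.0]}]
```

>>> {"api": "move_arm", "payload": {
  "deltas": [
    {"dp": [1,25,2.3],"rotation": [0,0,0]},
    {"dp": [1,25,2.3],"rotation": [0,0,0]},
    {"dp": [0,0,0],"rotation": [0,0,0]},
    {"dp": [0,0,0],"rotation": [0,0,0]}
  ]
}}

```text
t: 2.45
eef_pos: [0.5715, -0.282, 0.1227]
ee_rot: [-1.572, 0.004, 2.854]
force: [0.3, 0.3, 0.7]
width: 0.0466
```

```bash
python3 plan.py 572 -280 72 164 5 20
```

```text
yaw now [-90.06   0.22 163.49] pos [ 571.5 -282.   122.7] F [0.3 0.3 0.7] M [-0.07  0.11  0.08] w 46.6 t 2.45 rows 3
[{"dp": [0.1, 16.9, -0.7], "rotation": [0.0, -0.2, -0.1]}, {"dp": [0.1, 16.9, -0.7], "rotation": [0.0, -0.2, -0.1]}, {"dp": [0.0, 16.9, -0.7], "rotation": [0.0, -0.2, -0.1]}]
```

>>> {"api": "move_arm", "payload": {
  "deltas": [
    {"dp": [0,17,-0.7],"rotation": [0,-0.2,-0.1]},
    {"dp": [0,17,-0.7],"rotation": [0,-0.2,-0.1]},
    {"dp": [0,15,-0.5],"rotation": [0,-0.1,0]},
    {"dp": [0,1,0],"rotation": [0,0,0]}
  ]
}}

```text
t: 2.78
eef_pos: [0.574, -0.2827, 0.0793]
ee_rot: [-1.571, 0.009, 2.859]
force: [-0.2, -0.6, 0.1]
width: 0.0462
```

```bash
python3 plan.py 572 -280 72 164 5 20;  python3 - <<'E'
from station import arm
from h import *
f=arm.grab_frame("scene");pickle.dump(f,open("scene2.pkl","wb"))
crop(f,210,160,310,290,6,"pics/s2.png")
E
```

```text
yaw now [-90.04   0.49 163.79] pos [ 574.  -282.7   79.3] F [-0.2 -0.6  0.1] M [-0.03  0.28 -0.03] w 46.2 t 2.78 rows 1
[{"dp": [2.7, 7.3, -2.1], "rotation": [0.0, -0.2, -0.5]}]
```

View pics/s2.png

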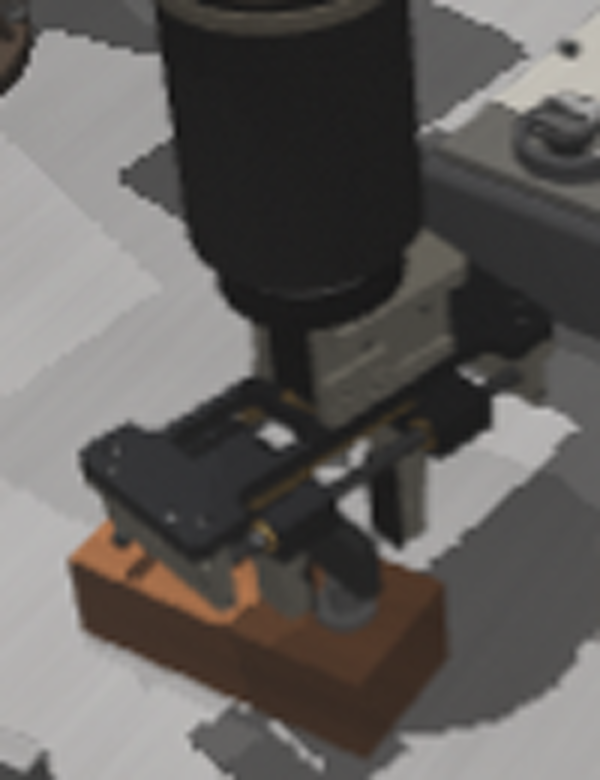

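>>> {"api": "move_arm", "payload": {
  "deltas": [
    {"dp": [2,7,-2],"rotation": [0,-0.2,-0.5]},
    {"dp": [0,0,0],"rotation": [0,0,0]}
  ]
}}

```text
t: 3.0
eef_pos: [0.5746, -0.2814, 0.0767]
ee_rot: [-1.571, 0.005, 2.862]
force: [-0.5, 0.7, 0.5]
width: 0.0464
```

```bash
python3 plan.py 572 -280 72 164 5 20
```

```text
yaw now [-90.01   0.27 163.98] pos [ 574.6 -281.4   76.7] F [-0.5  0.7  0.5] M [-0.01  0.26  0.01] w 46.4 t 3.0 rows 1
[{"dp": [2.9, 4.7, -0.6], "rotation": [0.0, -0.0, -0.3]}]
```

>>> {"api": "move_arm", "payload": {
  "deltas": [
    {"dp": [3,5,-0.6],"rotation": [0,0,-0.3]},
    {"dp": [2,2,0],"rotation": [0,0,0]}
  ]
}}

```text
t: 3.17
eef_pos: [0.5714, -0.2798, 0.0719]
ee_rot: [-1.571, 0.003, 2.862]
force: [-0.7, -0.8, -0.5]
width: 0.0463
```

```bash
python3 plan.py 572 -280 72 164 5 20
```

```text
yaw now [-9.0010e+01  1.5000e-01  1.6399e+02] pos [ 571.4 -279.8   71.9] F [-0.7 -0.8 -0.5] M [-0.06  0.26  0.01] w 46.3 t 3.17 rows 1
[{"dp": [-0.7, -0.1, 0.1], "rotation": [0.0, -0.0, -0.2]}]
```

Close on the handle.

>>> {"api": "move_arm", "payload": {
  "deltas": [
    {"dp": [0,0,0],"rotation": [0,0,0]},
    {"dp": [0,0,0],"rotation": [0,0,0]},
    {"dp": [0,0,0],"rotation": [0,0,0]},
    {"dp": [0,0,0],"rotation": [0,0,0]},
    {"dp": [0,0,0],"rotation": [0,0,0]}
  ],
  "jaw": 255,
  "squeeze": 30
}}

```text
t: 3.58
eef_pos: [0.5714, -0.2797, 0.073]
ee_rot: [-1.571, 0.004, 2.862]
force: [-0.0, 1.3, -0.5]
width: 0.0188
```

```bash
python3 plan.py 572 -280 72 164 5 20;  python3 - <<'E'
from station import arm
from h import *
f=arm.grab_frame("scene");pickle.dump(f,open("scene3.pkl","wb"))
crop(f,210,160,310,290,6,"pics/s3.png")
E
```

```text
yaw now [-90.01   0.23 164.  ] pos [ 571.4 -279.7   73. ] F [-0.   1.3 -0.5] M [-0.03  0.15  0.01] w 18.8 t 3.58 rows 1
[{"dp": [-0.7, 1.0, 0.2], "rotation": [0.0, 0.0, -0.2]}]
```

View pics/s3.png

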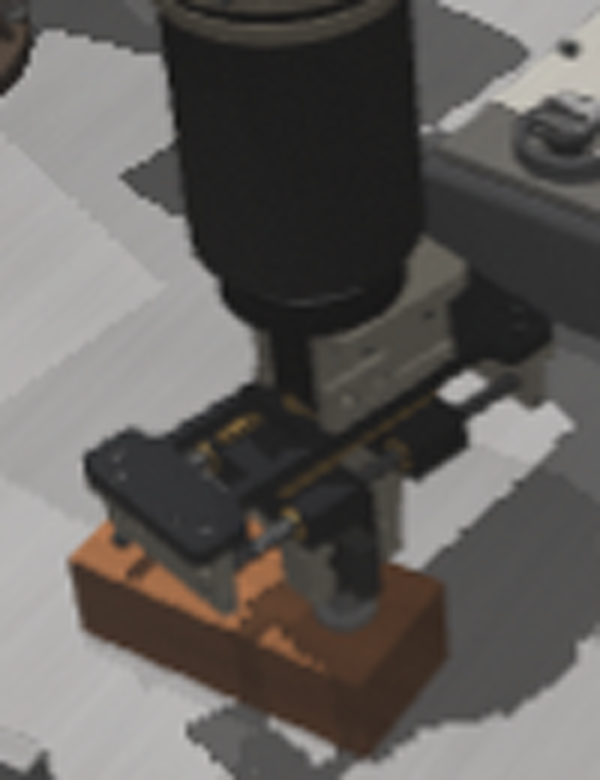

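>>> {"api": "move_arm", "payload": {
  "deltas": [
    {"dp": [0,1,0],"rotation": [0,0,0]},
    {"dp": [0,0,0],"rotation": [0,0,0]},
    {"dp": [0,0,0],"rotation": [0,0,0]}
  ]
}}

```text
t: 3.88
eef_pos: [0.5715, -0.2798, 0.073]
ee_rot: [-1.571, 0.004, 2.863]
force: [0.5, 0.1, -0.9]
width: 0.0116
```

```bash
python3 plan.py 572 -280 72 164 5 20
```

```text
yaw now [-89.99   0.25 164.02] pos [ 571.5 -279.8   73. ] F [ 0.5  0.1 -0.9] M [-0.01  0.08  0.  ] w 11.6 t 3.88 rows 1
[{"dp": [-0.5, 1.0, 0.1], "rotation": [-0.0, 0.0, -0.2]}]
```

>>> {"api": "move_arm", "payload": {
  "deltas": [
    {"dp": [0,-12,0],"rotation": [0,0,0]},
    {"dp": [0,-15,0],"rotation": [0,0,0]},
    {"dp": [0,-15,0],"rotation": [0,0,0]},
    {"dp": [0,-15,0],"rotation": [0,0,0]}
  ]
}}

```text
t: 4.22
eef_pos: [0.5694, -0.2794, 0.1289]
ee_rot: [-1.57, -0.003, 2.862]
force: [-0.4, 0.2, -2.1]
width: 0.0117
```

```bash
python3 plan.py 572 -280 205 164 5 30
```

```text
yaw now [-8.9970e+01 -1.5000e-01  1.6398e+02] pos [ 569.4 -279.4  128.9] F [-0.4  0.2 -2.1] M [-0.05  0.14 -0.04] w 11.7 t 4.22 rows 3
[{"dp": [-0.8, -25.4, -0.0], "rotation": [-0.0, -0.0, 0.0]}, {"dp": [-0.9, -25.4, -0.0], "rotation": [-0.0, -0.0, 0.0]}, {"dp": [-0.9, -25.4, -0.0], "rotation": [-0.0, -0.0, 0.0]}]
```

```bash
python3 - <<'E'
from h import *
t=load("top0.pkl");s=load("scene0.pkl")
def big(f,x0,y0,x1,y1,k):
    g=f["pixels"][y0:y1,x0:x1,::-1].astype(float);g=np.clip((g-g.min())/(g.max()-g.min())*255,0,255).astype(np.uint8)
    return cv2.resize(g,None,fx=k,fy=k,interpolation=cv2.INTER_NEAREST)
A=big(t,298,208,328,240,13);B=big(s,290,170,320,202,13)
cv2.imwrite("pics/z.png",np.hstack([A,B]))
np.set_printoptions(linewidth=200)
print(cv2.cvtColor(t["pixels"],cv2.COLOR_RGB2GRAY)[210:240,299:328])
E
```

```text
[[135 134 133 134 133 134 134 133 133 131 131 129 125 115 107 108 121 129 130 132 132 132 132 133 134 133 134 134 130]
 [135 134 134 133 133 133 134 131 127 110 103 100  93  89  91  90  91  94 103 122 129 132 134 134 134 133 133 132 131]
 [133 132 134 135 134 131 130 106  88  89  93  95  97  96  97  99  95  95  91  91 105 120 131 133 132 133 134 131 129]
 [135 132 135 134 130 126 105  89  95 101  99  90  87  84  82  82  82  94  96  96  90  89 112 130 132 133 132 132 129]
 [133 134 133 129 116  99  90  93  92 101  99 112 122 125 123 123 125 113  95  93  93  90  87 113 130 133 133 133 127]
 [134 133 130 105  88  92  97  86  87 112 127 130 133 132 134 132 132 131 125 104  83  89  89  94 116 129 133 131 123]
 [133 131 129 101  86  95  94  99 115 129 134 133 132 133 131 134 134 132 133 127 100  88  95  94  97 119 133 129 119]
 [133 132 121 100  96  89  96 119 131 132 133 133 130 131 130 132 133 133 132 132 125 103  96  98  90 111 130 130 111]
 [132 130 111  97  98  92 112 128 130 125 127 128 102  77  93 118 132 134 133 132 132 127 114 102  90  93 118 128 109]
 [130 120  98  94  90 108 123
[... 1770 characters left out ...]
133 132 130 124 105  85  89  93  96  96  97  96  99  98  93  85  86  88 111 129 132 134 134 126 105  91]
 [133 134 132 132 132 133 132 127 112 104  97  86  82  85  87  86  92  92 101 117 126 130 132 134 131 133 122 106  95]
 [133 132 133 134 134 133 133 133 129 128 126 124 111 104 117 124 126 127 127 131 133 131 133 131 132 132 116 102  92]
 [134 134 133 134 134 134 134 133 133 134 133 133 131 129 131 132 132 133 133 134 133 133 134 133 132 130 113  99  91]
 [134 133 134 132 133 133 134 135 133 133 134 134 132 134 134 134 135 132 134 133 133 133 134 133 134 131 108  94  91]
 [132 134 133 134 132 133 133 133 132 133 133 134 131 133 134 135 132 135 133 133 133 133 132 132 134 130 105  93  90]]
```

View pics/z.png

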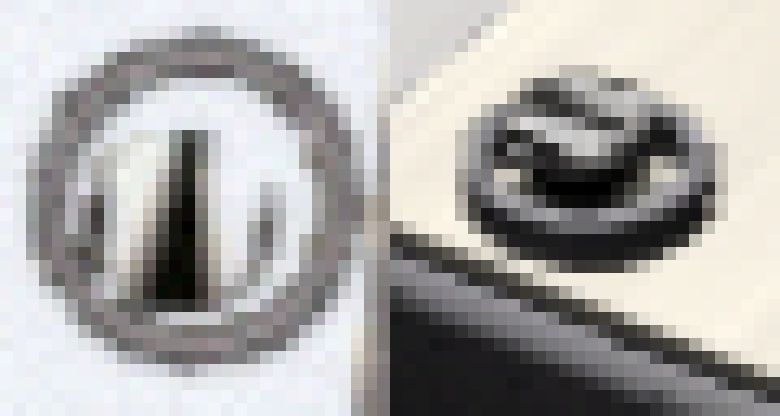

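```bash
python3 - <<'E'
from h import *
t=load("top0.pkl");s=load("scene0.pkl")
print("slot c",onplane(t,311.6,224.1,.1075)*1000)
print("slot top,bot",onplane(t,312.2,217.7,.1075)*1000,onplane(t,311.,230.5,.1075)*1000)
print("collar",onplane(t,312.6,223.2,.099)*1000)
# collar circle fit from top: dark ring pixels outer boundary via threshold+ellipse
g=cv2.cvtColor(t["pixels"],cv2.COLOR_RGB2GRAY)
for nm,c,h in (("R",(312.6,223),.092),("L",(247,217),.092)):
    pts_=[]
    for a in np.linspace(0,2*np.pi,72,endpoint=False):
        rr=np.arange(17,9,-.1)
        u=(c[0]+rr*np.cos(a)).astype(np.float32);v=(c[1]+rr*np.sin(a)).astype(np.float32)
        p=cv2.remap(g,u[None],v[None],cv2.INTER_LINEAR)[0].astype(float)
        i=np.where(p<112)[0]
        if nm=="R" and abs(((a+np.pi)%(2*np.pi))-np.pi)<0.7: continue
        if nm=="L" and abs(a-np.pi)<0.7: continue
        if len(i): pts_.append((u[i[0]],v[i[0]]))
    q=np.array(pts_,np.float32);e=cv2.fitEllipse(q);print(nm,e)
    for h in (.087,.099): print(onplane(t,np.float64(e[0][0]),np.float64(e[0][1]),h)*1000)
# scene: slot
print("scene proj of slot c",proj(s,np.array([.5102,.0315,.1075])),proj(s,onplane(t,312.2,217.7,.1075)),proj(s,onplane(t,311.,230.5,.1075)))
E
```

```text
slot c [510.63030679  32.2068892  107.5       ]
slot top,bot [526.07107116  31.16064064 107.5       ] [495.23278666  33.25017201 107.5       ]
collar [513.19535128  30.11076012  99.        ]
R ((312.6713562011719, 223.06239318847656), (25.83753204345703, 26.061656951904297), 69.05670928955078)
[514.02351303  30.30465999  87.        ]
[513.53293804  29.94620121  99.        ]
L ((247.17910766601562, 216.48965454101562), (25.7927188873291, 28.04891014099121), 104.49736022949219)
[526.41945614 191.79628414  87.        ]
[525.79362942 189.67579556  99.        ]
scene proj of slot c [303.97927532 177.56634873] [308.27265797 178.98484084] [300.18937254 176.01875094]
```

>>> {"api": "move_arm", "payload": {
  "deltas": [
    {"dp": [-1,-28,0],"rotation": [0,0,0]},
    {"dp": [-1,-28,0],"rotation": [0,0,0]},
    {"dp": [0,-23,0],"rotation": [0,0,0]}
  ]
}}

```text
t: 4.47
eef_pos: [0.5695, -0.2795, 0.2103]
ee_rot: [-1.57, -0.008, 2.862]
force: [0.1, -0.1, -0.6]
width: 0.0117
```

```bash
python3 plan.py 510.6 32 205 175.6 10 30
```

```text
yaw now [-89.97  -0.46 163.95] pos [ 569.5 -279.5  210.3] F [ 0.1 -0.1 -0.6] M [-0.11  0.01  0.02] w 11.7 t 4.47 rows 11
[{"dp": [13.0, 0.6, -25.7], "rotation": [0.0, -1.1, 0.0]}, {"dp": [12.5, 0.6, -26.0], "rotation": [0.0, -1.1, 0.0]}, {"dp": [12.0, 0.6, -26.2], "rotation": [0.0, -1.1, 0.0]}, {"dp": [11.5, 0.5, -26.4], "rotation": [0.0, -1.1, 0.0]}, {"dp": [11.0, 0.5, -26.6], "rotation": [0.0, -1.1, 0.0]}, {"dp": [10.5, 0.5, -26.8], "rotation": [0.0, -1.1, 0.0]}, {"dp": [10.0, 0.5, -27.0], "rotation": [0.0, -1.1, 0.0]}, {"dp": [9.5, 0.5, -27.2], "rotation": [0.0, -1.1, 0.0]}, {"dp": [9.0, 0.5, -27.4], "rotation": [0.0, -1.1, 0.0]}, {"dp": [8.5, 0.5, -27.5], "rotation": [0.0, -1.1, 0.0]}]
```

>>> {"api": "move_arm", "payload": {
  "deltas": [
    {"dp": [13,0.5,-26],"rotation": [0,-1.1,0]},
    {"dp": [12.5,0.5,-26],"rotation": [0,-1.1,0]},
    {"dp": [12,0.5,-26],"rotation": [0,-1.1,0]},
    {"dp": [11.5,0.5,-26],"rotation": [0,-1.1,0]},
    {"dp": [11,0.5,-26.5],"rotation": [0,-1.1,0]}
  ]
}}

```text
t: 4.88
eef_pos: [0.545, -0.1397, 0.2186]
ee_rot: [-1.57, 0.005, 2.954]
force: [0.3, -0.0, -1.6]
width: 0.0119
```

>>> {"api": "move_arm", "payload": {
  "deltas": [
    {"dp": [10.5,0.5,-27],"rotation": [0,-1.1,0]},
    {"dp": [10,0.5,-27],"rotation": [0,-1.1,0]},
    {"dp": [9.5,0.5,-27],"rotation": [0,-1.1,0]},
    {"dp": [9,0.5,-27],"rotation": [0,-1.1,0]},
    {"dp": [8.5,0.5,-27],"rotation": [0,-1.1,0]}
  ]
}}

```text
t: 5.3
eef_pos: [0.515, 0.007, 0.2198]
ee_rot: [-1.571, 0.008, 3.054]
force: [1.1, -0.6, -1.5]
width: 0.0123
```

```bash
python3 plan.py 510.6 32 190 175.6 10 20
```

```text
yaw now [-89.99   0.48 174.98] pos [515.    7.  219.8] F [ 1.1 -0.6 -1.5] M [ 0.02  0.13 -0.03] w 12.3 t 5.3 rows 2
[{"dp": [3.4, 14.8, -12.3], "rotation": [-0.0, -0.3, -0.2]}, {"dp": [3.3, 14.9, -12.3], "rotation": [-0.0, -0.3, -0.2]}]
```

>>> {"api": "move_arm", "payload": {
  "deltas": [
    {"dp": [3.4,15,-12],"rotation": [0,-0.3,-0.2]},
    {"dp": [2,14,-9],"rotation": [0,-0.3,-0.2]},
    {"dp": [0,0,0],"rotation": [0,0,0]}
  ]
}}

```text
t: 5.55
eef_pos: [0.5108, 0.0343, 0.1935]
ee_rot: [-1.574, 0.006, 3.071]
force: [-0.4, -0.2, -1.6]
width: 0.0121
```

```bash
python3 plan.py 510.6 32 190 175.6 10 20
```

```text
yaw now [-90.17   0.33 175.98] pos [510.8  34.3 193.5] F [-0.4 -0.2 -1.6] M [-0.13  0.29  0.04] w 12.1 t 5.55 rows 1
[{"dp": [0.1, 3.5, 2.4], "rotation": [0.2, 0.4, -0.3]}]
```

>>> {"api": "move_arm", "payload": {
  "deltas": [
    {"dp": [0,4.5,3],"rotation": [0.2,0.4,-0.3]},
    {"dp": [0,0,0],"rotation": [0,0,0]}
  ]
}}

```text
t: 5.72
eef_pos: [0.5105, 0.0315, 0.19]
ee_rot: [-1.57, 0.001, 3.066]
force: [0.0, 0.1, -1.6]
width: 0.0115
```

```bash
python3 plan.py 510.6 32 190 175.6 10 20; python3 - <<'E'
from station import arm
from h import *
f=arm.grab_frame("scene");pickle.dump(f,open("scene4.pkl","wb"))
s=arm.get_state();print(s["eef_pos"],np.degrees(s["ee_rot"]))
crop(f,265,100,345,210,7,"pics/s4.png")
f=arm.grab_frame("top");crop(f,280,190,345,255,8,"pics/t4.png")
E
```

```text
yaw now [-8.9950e+01  3.0000e-02  1.7565e+02] pos [510.5  31.5 190. ] F [ 0.   0.1 -1.6] M [-0.1   0.17  0.02] w 11.5 t 5.72 rows 1
[{"dp": [-0.1, -0.0, -0.5], "rotation": [-0.0, 0.0, -0.0]}]
[0.51109258 0.03141061 0.19074052] [-8.99740783e+01  1.18735635e-01  1.75650491e+02]
```

View pics/s4.png

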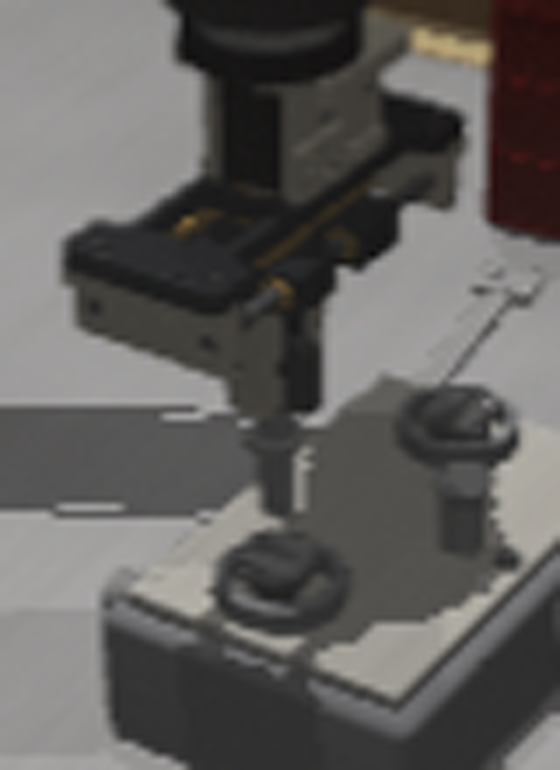

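View pics/t4.png

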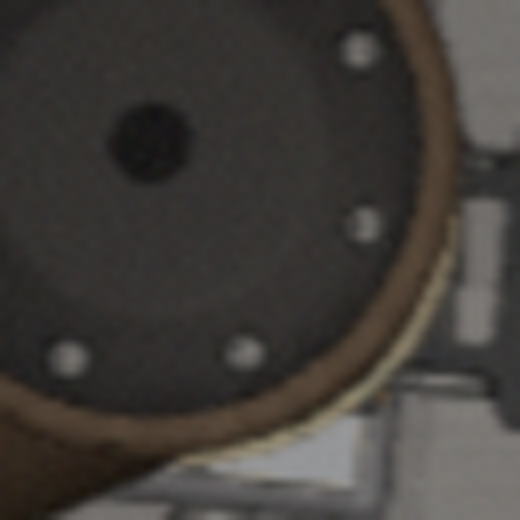

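```bash
python3 - <<'E'
from h import *
s=load("scene4.pkl");s0=load("scene0.pkl")
tcp=np.array([.5108,.0314,.1903])
tip=tcp[2]-.063
for h in (0,.012,.02,.026,.032,.0425):
    print(h,proj(s,np.array([tcp[0],tcp[1],tip+h])).round(2))
g=cv2.cvtColor(s["pixels"],cv2.COLOR_RGB2GRAY)
np.set_printoptions(linewidth=200)
print(g[158:182,293:316])
P=cloud(s);m=(s["z_map"]>0)&(np.hypot(P[...,0]-.5108,P[...,1]-.0314)<.022)&(P[...,2]>.122)&(P[...,2]<.162)
q=P[m];
for h in np.arange(.12,.165,.005):
    w=q[(q[:,2]>=h)&(q[:,2]<h+.005)]
    if len(w):print(h.round(3),len(w),w.mean(0).round(4))
E
```

```text
0 [304.06 172.51]
0.012 [304.02 169.36]
0.02 [303.99 167.24]
0.026 [303.97 165.63]
0.032 [303.95 164.02]
0.0425 [303.91 161.18]
[[137 161 161 160 143 106  73  65  64  64  63  56  45  39  37  36  38 101 146 158 117  93  98]
 [161 124  87  86  86  86  80  78  73  65  61  56  54  68 107 104 138 158 157 133  96  81  81]
 [ 88  88  86  86  85  86 137 134  85  54  53  54  55  55  80 137 156 156 134  97  81  80  81]
 [ 87  86  86  86  87  88  84  75  63  54  53  54  55  54  65  75  76  81  81  81  81  81  81]
 [ 87  86  87  87  87  87  82  73  66  59  56  55  55  61  67  73  83  83  81  80  81  81  80]
 [ 87  86  88  88  88  88  75  59  61  67  66  66  68  70  66  90  90  81  80  81  81  80  80]
 [ 87  88  88  88  88  88  87  76  59  56  58  58  56  55  91 140 116  81  82  81  81  81  80]
 [ 87  88  88  88  88  87  87  86  75  59  54  54  54  69 133 119  82  81  81  81  80  81  80]
 [ 87  87  87  87  87  87  87  86  74  58  53  54  54  68 133 157 118  81  80  81  81  80  80]
 [ 87  87  88  87  88  86  85  86  73  57  53  55  55  68 134 119  81  80  81  81  80  80  80]
 [ 88  88  87  87  85 
[... 882 characters left out ...]
  67  69  69  72  69  71  78  81  81  82  81]
 [156 159 159 155 126  82  63  61  57  54  53  55  60  65  68  69  65  60  63  69  78  81  81]
 [159 157 156 122  81  64  69  75  74  70  69  63  58  58  62  67  60  50  51  60  70  78  81]
 [163 157 134  94  69  54  47  53  65  73  74  72  73  69  67  63  54  47  44  56  65  76  81]
 [170 170 137  90  60  49  65  62  53  54  66  71  73  71  66  55  46  47  47  50  58  59  73]]
0.12 1 [0.5153 0.0293 0.1243]
0.125 5 [0.5111 0.0305 0.1268]
0.13 4 [0.5146 0.0276 0.1328]
0.135 7 [0.5143 0.026  0.1385]
0.14 5 [0.5142 0.0252 0.1431]
0.145 9 [0.5145 0.0257 0.1481]
0.15 4 [0.5143 0.0255 0.1536]
0.155 6 [0.5146 0.0249 0.1569]
0.16 2 [0.5136 0.0236 0.161 ]
```

```bash
python3 plan.py 509.8 32.3 177 175.6 10 7
```

```text
yaw now [-8.9990e+01  1.6000e-01  1.7564e+02] pos [511.4  31.4 190.9] F [ 0.4  0.4 -1.5] M [-0.06  0.1   0.02] w 12.1 t 5.82 rows 3
[{"dp": [0.6, 4.6, -0.3], "rotation": [-0.0, 0.0, -0.1]}, {"dp": [0.6, 4.6, -0.3], "rotation": [-0.0, 0.0, -0.1]}, {"dp": [0.5, 4.6, -0.3], "rotation": [-0.0, 0.0, -0.1]}]
```

>>> {"api": "move_arm", "payload": {
  "deltas": [
    {"dp": [0.6,5,-0.3],"rotation": [0,0,0]},
    {"dp": [0.6,5,-0.3],"rotation": [0,0,0]},
    {"dp": [0.5,4,-0.3],"rotation": [0,0,0]}
  ]
}}

```text
t: 6.07
eef_pos: [0.5111, 0.0311, 0.178]
ee_rot: [-1.572, 0.006, 3.063]
force: [0.3, -0.1, -0.0]
width: 0.0121
```

```bash
python3 plan.py 509.8 32.3 172 175.6 10 2
```

```text
yaw now [-90.07   0.35 175.47] pos [511.1  31.1 178. ] F [ 0.3 -0.1 -0. ] M [-0.09  0.18 -0.  ] w 12.1 t 6.07 rows 4
[{"dp": [0.4, 1.5, -0.3], "rotation": [0.0, -0.0, -0.1]}, {"dp": [0.4, 1.5, -0.3], "rotation": [0.0, -0.0, -0.1]}, {"dp": [0.4, 1.5, -0.3], "rotation": [0.0, -0.0, -0.1]}, {"dp": [0.4, 1.5, -0.3], "rotation": [0.0, -0.0, -0.1]}]
```

>>> {"api": "move_arm", "payload": {
  "deltas": [
    {"dp": [1.5,1.5,-1.8],"rotation": [0,0,-0.3]},
    {"dp": [0.5,1,-0.5],"rotation": [0,0,0]},
    {"dp": [0,0,0],"rotation": [0,0,0]}
  ]
}}

```text
t: 6.32
eef_pos: [0.5084, 0.0328, 0.1738]
ee_rot: [-1.571, -0.002, 3.061]
force: [0.4, 0.0, -1.5]
width: 0.0119
```

```bash
python3 plan.py 509.8 32.3 172 175.6 10 2
```

```text
yaw now [-9.0020e+01 -1.0000e-01  1.7539e+02] pos [508.4  32.8 173.8] F [ 0.4  0.  -1.5] M [-0.09  0.2  -0.01] w 11.9 t 6.32 rows 2
[{"dp": [-0.7, 0.9, 0.2], "rotation": [0.0, -0.1, 0.0]}, {"dp": [-0.7, 0.9, 0.2], "rotation": [0.0, -0.1, 0.0]}]
```

>>> {"api": "move_arm", "payload": {
  "deltas": [
    {"dp": [-0.7,1.5,0],"rotation": [0,-0.2,0]},
    {"dp": [0,0,0],"rotation": [0,0,0]}
  ]
}}

```text
t: 6.48
eef_pos: [0.5092, 0.0328, 0.1722]
ee_rot: [-1.571, -0.002, 3.065]
force: [-0.0, 0.4, -0.8]
width: 0.0121
```

>>> {"api": "move_arm", "payload": {
  "deltas": [
    {"dp": [0,1.5,0],"rotation": [0,0,0]},
    {"dp": [0,0,0],"rotation": [0,0,0]}
  ]
}}

```text
t: 6.65
eef_pos: [0.5094, 0.0329, 0.1707]
ee_rot: [-1.571, -0.002, 3.065]
force: [0.2, -0.3, -2.6]
width: 0.012
```

```bash
python3 plan.py 509.8 32.3 172 175.6 10 2
```

```text
yaw now [-9.0020e+01 -9.0000e-02  1.7563e+02] pos [509.4  32.9 170.7] F [ 0.2 -0.3 -2.6] M [-0.1   0.15 -0.01] w 12.0 t 6.65 rows 1
[{"dp": [-0.5, -1.3, 0.6], "rotation": [0.0, 0.0, 0.1]}]
```

>>> {"api": "move_arm", "payload": {
  "deltas": [
    {"dp": [0,1.3,0],"rotation": [0,0,0]},
    {"dp": [0,0,0],"rotation": [0,0,0]}
  ]
}}

```text
t: 6.82
eef_pos: [0.5097, 0.033, 0.1697]
ee_rot: [-1.571, -0.001, 3.066]
force: [-0.2, 0.7, 0.6]
width: 0.0118
```

>>> {"api": "move_arm", "payload": {
  "deltas": [
    {"dp": [0,1,0],"rotation": [0,0,0]},
    {"dp": [0,0,0],"rotation": [0,0,0]}
  ]
}}

```text
t: 6.98
eef_pos: [0.5098, 0.033, 0.1691]
ee_rot: [-1.571, -0.0, 3.066]
force: [-1.6, 0.4, 1.2]
width: 0.0121
```

>>> {"api": "move_arm", "payload": {
  "deltas": [
    {"dp": [0,0,0],"rotation": [0,0,0]},
    {"dp": [0,0,0],"rotation": [0,0,0]}
  ]
}}

```text
t: 7.15
eef_pos: [0.5098, 0.033, 0.1694]
ee_rot: [-1.571, -0.0, 3.066]
force: [-1.2, 1.0, 1.7]
width: 0.0118
```

```bash
python3 plan.py 509.8 32.3 172 175.6 10 2; python3 - <<'E'
from station import arm
from h import *
f=arm.grab_frame("scene");pickle.dump(f,open("scene5.pkl","wb"))
s=arm.get_state();print(s["eef_pos"],s["force"])
crop(f,280,140,330,200,10,"pics/s5.png")
E
```

```text
yaw now [-9.0020e+01 -1.0000e-02  1.7566e+02] pos [509.8  33.  169.4] F [-1.2  1.   1.7] M [-0.01  0.62  0.03] w 11.8 t 7.15 rows 2
[{"dp": [-0.1, -1.3, 0.3], "rotation": [0.0, 0.0, 0.0]}, {"dp": [-0.1, -1.3, 0.3], "rotation": [0.0, 0.0, 0.0]}]
[0.50975713 0.03297792 0.16938639] [-1.82830694 -0.08482856  0.93233358]
```

View pics/s5.png

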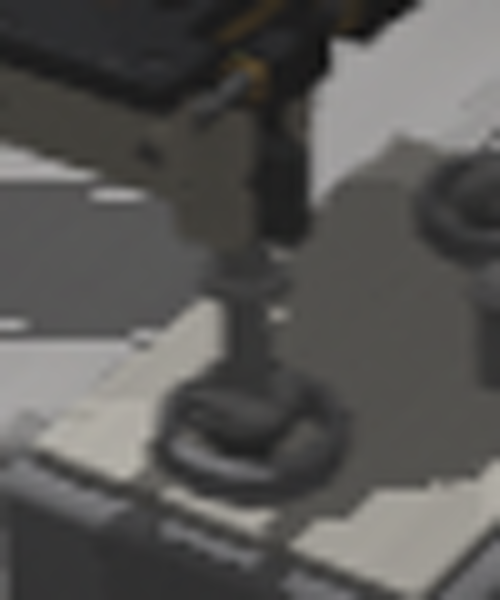

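```bash
python3 - <<'E'
from h import *
s=load("scene5.pkl");s0=load("scene0.pkl")
def big(f,x0,y0,x1,y1,k,hi):
    g=f["pixels"][y0:y1,x0:x1,::-1].astype(float);g=np.clip((g-20)/(hi-20)*255,0,255).astype(np.uint8)
    return cv2.resize(g,None,fx=k,fy=k,interpolation=cv2.INTER_CUBIC)
A=big(s0,290,160,322,195,12,200);B=big(s,290,160,322,195,12,110)
for nm,I in (("a",A),("b",B)):
    for i in range(0,33,4): cv2.putText(I,str(290+i),(i*12,10),0,.3,(0,255,255),1)
    for i in range(2,36,4): cv2.putText(I,str(160+i),(0,i*12+8),0,.3,(0,255,255),1)
cv2.imwrite("pics/ab.png",np.hstack([A,B]))
for h in (0,.012,.04): print(proj(s,np.array([.5098,.033,.1064+h])).round(2))
E
```

```text
[304.1  177.58]
[304.06 174.49]
[303.96 167.14]
```

View pics/ab.png

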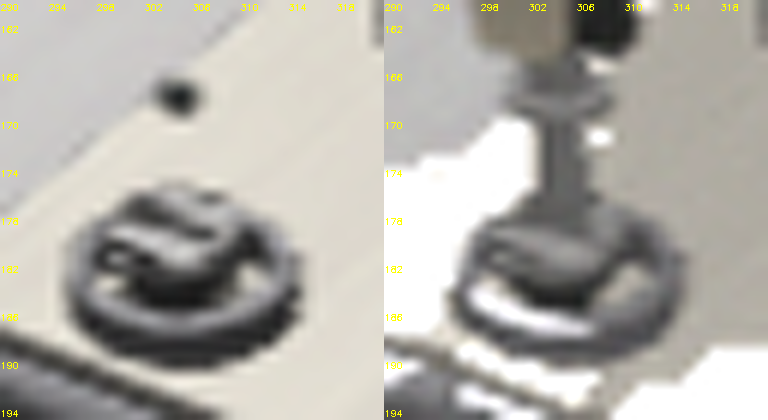

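>>> {"api": "move_arm", "payload": {
  "deltas": [
    {"dp": [0,0.3,1],"rotation": [0,0,0]},
    {"dp": [0,0.3,0],"rotation": [0,0,0]}
  ]
}}

```text
t: 7.37
eef_pos: [0.5098, 0.0321, 0.1687]
ee_rot: [-1.572, 0.0, 3.066]
force: [0.3, -0.3, -2.3]
width: 0.0119
```

>>> {"api": "move_arm", "payload": {
  "deltas": [
    {"dp": [0,0.3,1],"rotation": [0,0,0]},
    {"dp": [0,0.3,0],"rotation": [0,0,0]}
  ]
}}

```text
t: 7.53
eef_pos: [0.5096, 0.031, 0.1676]
ee_rot: [-1.572, -0.0, 3.066]
force: [-0.3, -0.4, -0.3]
width: 0.0115
```

>>> {"api": "move_arm", "payload": {
  "deltas": [
    {"dp": [0,1.5,0],"rotation": [0,0,0]},
    {"dp": [0,0,0],"rotation": [0,0,0]}
  ]
}}

```text
t: 7.7
eef_pos: [0.5095, 0.0308, 0.1656]
ee_rot: [-1.571, -0.001, 3.065]
force: [1.0, -0.0, -1.8]
width: 0.012
```

>>> {"api": "move_arm", "payload": {
  "deltas": [
    {"dp": [0,1.5,0],"rotation": [0,0,0]},
    {"dp": [0,0,0],"rotation": [0,0,0]}
  ]
}}

```text
t: 7.87
eef_pos: [0.5095, 0.0309, 0.1637]
ee_rot: [-1.572, -0.001, 3.065]
force: [-0.8, 0.1, -2.5]
width: 0.0118
```

>>> {"api": "move_arm", "payload": {
  "deltas": [
    {"dp": [0,1.3,0],"rotation": [0,0,0]},
    {"dp": [0,0,0],"rotation": [0,0,0]}
  ]
}}

```text
t: 8.03
eef_pos: [0.5097, 0.0309, 0.1625]
ee_rot: [-1.571, -0.0, 3.066]
force: [-1.3, -0.5, 1.6]
width: 0.012
```

>>> {"api": "move_arm", "payload": {
  "deltas": [
    {"dp": [0,1.3,0],"rotation": [0,0,0]},
    {"dp": [0,0,0],"rotation": [0,0,0]}
  ]
}}

```text
t: 8.2
eef_pos: [0.5098, 0.0309, 0.1616]
ee_rot: [-1.571, -0.0, 3.066]
force: [-1.3, 0.1, 2.5]
width: 0.0122
```

>>> {"api": "move_arm", "payload": {
  "deltas": [
    {"dp": [0,1.5,0],"rotation": [0,0,0]},
    {"dp": [0,0.5,0],"rotation": [0,0,0]}
  ]
}}

```text
t: 8.37
eef_pos: [0.5098, 0.0309, 0.16]
ee_rot: [-1.571, 0.0, 3.066]
force: [-2.1, 1.2, 4.0]
width: 0.0119
```

>>> {"api": "move_arm", "payload": {
  "deltas": [
    {"dp": [0,1.5,0],"rotation": [0,0,0]},
    {"dp": [0,0.5,0],"rotation": [0,0,0]}
  ]
}}

```text
t: 8.53
eef_pos: [0.5098, 0.0308, 0.1584]
ee_rot: [-1.571, 0.001, 3.066]
force: [-2.5, 0.1, 4.9]
width: 0.0118
```

```bash
python3 plan.py 509.8 30.9 156 175.6 5 2
```

```text
yaw now [-9.0030e+01  4.0000e-02  1.7568e+02] pos [509.8  30.8 158.4] F [-2.5  0.1  4.9] M [ 0.11  1.31 -0.02] w 11.8 t 8.53 rows 2
[{"dp": [0.0, 1.2, -0.0], "rotation": [0.0, 0.0, -0.0]}, {"dp": [0.0, 1.2, -0.0], "rotation": [0.0, 0.0, -0.0]}]
```

>>> {"api": "move_arm", "payload": {
  "deltas": [
    {"dp": [0,1.5,0],"rotation": [0,0,0]},
    {"dp": [0,0.5,0],"rotation": [0,0,0]}
  ]
}}

```text
t: 8.7
eef_pos: [0.5098, 0.0308, 0.1569]
ee_rot: [-1.571, 0.001, 3.066]
force: [-3.1, 0.7, 7.1]
width: 0.0123
```

>>> {"api": "move_arm", "payload": {
  "deltas": [
    {"dp": [0,0.8,0],"rotation": [0,0,0]},
    {"dp": [0,0.3,0],"rotation": [0,0,0]}
  ]
}}

```text
t: 8.87
eef_pos: [0.5098, 0.0308, 0.1564]
ee_rot: [-1.571, 0.001, 3.067]
force: [-3.6, 0.0, 6.8]
width: 0.0116
```

```bash
python3 plan.py 509.8 30.9 156 175.6 5 2
```

```text
yaw now [-9.0030e+01  8.0000e-02  1.7571e+02] pos [509.8  30.8 156.4] F [-3.6  0.   6.8] M [0.18 1.61 0.02] w 11.6 t 8.87 rows 1
[{"dp": [0.0, 0.4, -0.1], "rotation": [0.0, 0.1, -0.1]}]
```

>>> {"api": "move_arm", "payload": {
  "deltas": [
    {"dp": [0.6,1.0,0],"rotation": [0,0,0]},
    {"dp": [0,0.4,0],"rotation": [0,0,0]}
  ]
}}

```text
t: 9.03
eef_pos: [0.5098, 0.0309, 0.1561]
ee_rot: [-1.571, 0.003, 3.067]
force: [-3.5, 1.0, 8.1]
width: 0.0116
```

```bash
python3 plan.py 509.8 30.9 156 175.6 5 2
```

```text
yaw now [-9.0030e+01  1.6000e-01  1.7574e+02] pos [509.8  30.9 156.1] F [-3.5  1.   8.1] M [0.11 1.79 0.01] w 11.6 t 9.03 rows 1
[{"dp": [-0.0, 0.1, -0.0], "rotation": [0.0, 0.1, -0.2]}]
```

>>> {"api": "move_arm", "payload": {
  "deltas": [
    {"dp": [1.5,0.5,0],"rotation": [0,0,-0.2]},
    {"dp": [0,0.3,0],"rotation": [0,0,0]}
  ]
}}

```text
t: 9.2
eef_pos: [0.5098, 0.0309, 0.1569]
ee_rot: [-1.571, 0.003, 3.068]
force: [-3.7, -0.2, 7.0]
width: 0.0117
```

```bash
python3 plan.py 509.8 30.9 156 175.6 5 2
```

```text
yaw now [-9.003e+01  1.600e-01  1.758e+02] pos [509.8  30.9 156.9] F [-3.7 -0.2  7. ] M [-0.04  1.86  0.05] w 11.7 t 9.2 rows 1
[{"dp": [0.0, 0.9, 0.0], "rotation": [0.0, 0.2, -0.2]}]
```

>>> {"api": "move_arm", "payload": {
  "deltas": [
    {"dp": [0,1.4,0],"rotation": [0,0,0]},
    {"dp": [0,0.8,0],"rotation": [0,3,0]},
    {"dp": [0,0.5,0],"rotation": [0,3,0]}
  ]
}}

```text
t: 9.45
eef_pos: [0.5102, 0.0311, 0.1557]
ee_rot: [-1.572, 0.004, 2.962]
force: [-3.3, 2.3, 8.9]
width: 0.0116
```

```bash
python3 plan.py 509.8 30.9 156 175.6 5 2
```

```text
yaw now [-90.08   0.24 169.74] pos [510.2  31.1 155.7] F [-3.3  2.3  8.9] M [0.64 1.62 0.02] w 11.6 t 9.45 rows 1
[{"dp": [0.4, -0.3, 0.3], "rotation": [0.1, -5.9, -0.2]}]
```

>>> {"api": "move_arm", "payload": {
  "deltas": [
    {"dp": [0,0.3,0],"rotation": [0,4,0]},
    {"dp": [0,0.3,0],"rotation": [0,4,0]},
    {"dp": [0,0.3,0],"rotation": [0,4,0]}
  ]
}}

```text
t: 9.7
eef_pos: [0.5106, 0.0314, 0.1562]
ee_rot: [-1.574, 0.005, 2.745]
force: [-3.9, 1.0, 7.5]
width: 0.0119
```

```bash
python3 plan.py 509.8 30.9 155.7 160 5 2
```

```text
yaw now [-90.18   0.28 157.26] pos [510.6  31.4 156.2] F [-3.9  1.   7.5] M [0.07 1.73 0.04] w 11.9 t 9.7 rows 1
[{"dp": [0.5, 0.5, 0.7], "rotation": [0.2, -2.7, -0.3]}]
```

>>> {"api": "move_arm", "payload": {
  "deltas": [
    {"dp": [0.3,0.8,0.3],"rotation": [0.1,4,-0.1]},
    {"dp": [0.2,0.6,0.2],"rotation": [0,4,-0.1]},
    {"dp": [0,0.5,0],"rotation": [0,4,0]}
  ]
}}

```text
t: 9.95
eef_pos: [0.5106, 0.0313, 0.1561]
ee_rot: [-1.574, 0.003, 2.525]
force: [-3.7, -0.6, 8.0]
width: 0.012
```

```bash
python3 plan.py 509.8 30.9 155.7 145 5 2; python3 - <<'E'
from station import arm
from h import *
f=arm.grab_frame("scene");pickle.dump(f,open("scene6.pkl","wb"))
g=f["pixels"][150:195,285:330,::-1].astype(float);g=np.clip((g-20)/100*255,0,255).astype(np.uint8)
cv2.imwrite("pics/s6.png",cv2.resize(g,None,fx=12,fy=12,interpolation=cv2.INTER_CUBIC))
E
```

```text
yaw now [-90.19   0.15 144.69] pos [510.6  31.3 156.1] F [-3.7 -0.6  8. ] M [0.11 1.97 0.04] w 12.0 t 9.95 rows 1
[{"dp": [0.5, 0.4, 0.8], "rotation": [0.2, -0.3, -0.2]}]
```

View pics/s6.png

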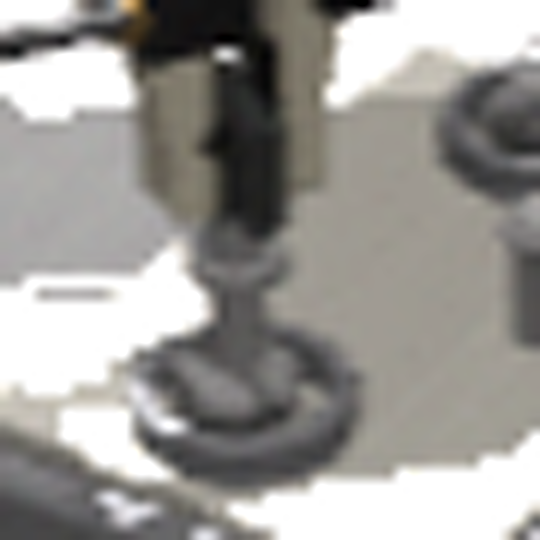

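>>> {"api": "move_arm", "payload": {
  "deltas": [
    {"dp": [0.2,0.6,0.3],"rotation": [0.1,4.5,-0.1]},
    {"dp": [0.2,0.6,0.2],"rotation": [0,4.5,0]},
    {"dp": [0,0.6,0],"rotation": [0,4.5,0]}
  ]
}}

```text
t: 10.25
eef_pos: [0.5106, 0.0311, 0.1559]
ee_rot: [-1.574, 0.002, 2.277]
force: [-3.7, 0.0, 7.0]
width: 0.0119
```

>>> {"api": "move_arm", "payload": {
  "deltas": [
    {"dp": [0.2,0.6,0.3],"rotation": [0.1,4.5,-0.1]},
    {"dp": [0.2,0.6,0.2],"rotation": [0,4.5,0]},
    {"dp": [0,0.6,0],"rotation": [0,4.5,0]}
  ]
}}

```text
t: 10.5
eef_pos: [0.5105, 0.0311, 0.1558]
ee_rot: [-1.574, 0.001, 2.03]
force: [-4.1, 0.8, 8.1]
width: 0.012
```

```bash
python3 plan.py 509.8 30.9 155.7 115 5 2
```

```text
yaw now [-9.0160e+01  3.0000e-02  1.1633e+02] pos [510.5  31.1 155.8] F [-4.1  0.8  8.1] M [0.24 1.85 0.05] w 12.0 t 10.5 rows 1
[{"dp": [0.2, 0.1, 0.7], "rotation": [0.2, 1.3, -0.0]}]
```

>>> {"api": "move_arm", "payload": {
  "deltas": [
    {"dp": [0,0.6,0.3],"rotation": [0.1,4.5,0]},
    {"dp": [0,0.6,0.2],"rotation": [0,4.5,0]},
    {"dp": [0,0.6,0],"rotation": [0,4.5,0]}
  ]
}}

```text
t: 10.75
eef_pos: [0.5104, 0.031, 0.1556]
ee_rot: [-1.573, 0.0, 1.783]
force: [-4.0, 1.1, 8.1]
width: 0.0116
```

>>> {"api": "move_arm", "payload": {
  "deltas": [
    {"dp": [0,0.6,0.3],"rotation": [0.1,4.5,0]},
    {"dp": [0,0.6,0.2],"rotation": [0,4.5,0]},
    {"dp": [0,0.5,0],"rotation": [0,4,0]}
  ]
}}

```text
t: 11.0
eef_pos: [0.5103, 0.031, 0.1555]
ee_rot: [-1.573, -0.0, 1.545]
force: [-3.6, 0.7, 7.9]
width: 0.0118
```

```bash
python3 plan.py 509.8 30.9 155.7 82 5 2
```

```text
yaw now [-9.013e+01 -1.000e-02  8.852e+01] pos [510.3  31.  155.5] F [-3.6  0.7  7.9] M [0.37 1.85 0.08] w 11.8 t 11.0 rows 1
[{"dp": [-0.1, -0.2, 0.5], "rotation": [0.1, 6.5, 0.0]}]
```

>>> {"api": "move_arm", "payload": {
  "deltas": [
    {"dp": [0,0.4,0],"rotation": [0,3,0]},
    {"dp": [0,0.4,0],"rotation": [0,3,0]}
  ]
}}

```text
t: 11.17
eef_pos: [0.5102, 0.031, 0.1557]
ee_rot: [-1.573, -0.0, 1.434]
force: [-3.7, 0.6, 8.1]
width: 0.0122
```

```bash
python3 plan.py 509.8 30.9 155.7 82 5 2
```

```text
yaw now [-9.015e+01 -2.000e-02  8.215e+01] pos [510.2  31.  155.7] F [-3.7  0.6  8.1] M [0.4  1.82 0.08] w 12.2 t 11.17 rows 1
[{"dp": [-0.2, -0.0, 0.4], "rotation": [0.1, 0.2, 0.0]}]
```

>>> {"api": "move_arm", "payload": {
  "deltas": [
    {"dp": [0,0.4,0],"rotation": [0,2,0]},
    {"dp": [0,0.4,0],"rotation": [0,1.5,0]}
  ]
}}

```text
t: 11.33
eef_pos: [0.5102, 0.031, 0.1559]
ee_rot: [-1.574, -0.001, 1.368]
force: [-4.4, 0.4, 7.2]
width: 0.0115
```

```bash
python3 plan.py 509.8 30.9 155.7 82 5 2
```

```text
yaw now [-9.017e+01 -3.000e-02  7.838e+01] pos [510.2  31.  155.9] F [-4.4  0.4  7.2] M [ 0.39  1.73 -0.  ] w 11.5 t 11.33 rows 1
[{"dp": [-0.2, 0.2, 0.3], "rotation": [0.2, -3.6, 0.0]}]
```

>>> {"api": "move_arm", "payload": {
  "deltas": [
    {"dp": [0,-1.5,0],"rotation": [0,0,0]},
    {"dp": [0,-1.5,0],"rotation": [0,0,0]}
  ]
}}

```text
t: 11.5
eef_pos: [0.5101, 0.031, 0.1593]
ee_rot: [-1.574, -0.001, 1.366]
force: [-2.4, 1.9, 4.5]
width: 0.0119
```

>>> {"api": "move_arm", "payload": {
  "deltas": [
    {"dp": [0,-1.5,0],"rotation": [0,0,0]},
    {"dp": [0,-1,0],"rotation": [0,0,0]},
    {"dp": [0,0,0],"rotation": [0,0,0]}
  ]
}}

```text
t: 11.75
eef_pos: [0.5099, 0.0311, 0.1613]
ee_rot: [-1.574, -0.001, 1.366]
force: [0.0, -0.1, 0.3]
width: 0.0119
```

```bash
python3 plan.py 509.8 30.9 155.7 82 5 2
```

```text
yaw now [-9.017e+01 -5.000e-02  7.826e+01] pos [509.9  31.1 161.3] F [ 0.  -0.1  0.3] M [-0.01  0.17 -0.01] w 11.9 t 11.75 rows 3
[{"dp": [-0.1, 1.9, 0.0], "rotation": [0.1, -1.2, 0.0]}, {"dp": [-0.1, 1.9, 0.0], "rotation": [0.1, -1.2, 0.0]}, {"dp": [-0.1, 1.9, 0.0], "rotation": [0.1, -1.2, 0.0]}]
```

>>> {"api": "move_arm", "payload": {
  "deltas": [
    {"dp": [0,-3,0],"rotation": [0,0,0]},
    {"dp": [0,-4,0],"rotation": [0,0,0]},
    {"dp": [0,-8,0],"rotation": [0,0,0]},
    {"dp": [0,-12,0],"rotation": [0,0,0]},
    {"dp": [0,-15,0],"rotation": [0,0,0]}
  ]
}}

```text
t: 12.17
eef_pos: [0.508, 0.0305, 0.202]
ee_rot: [-1.568, 0.003, 1.365]
force: [0.0, 0.3, -1.7]
width: 0.0118
```

```bash
python3 plan.py 509.8 -60 210 82 5 30; python3 - <<'E'
from station import arm
from h import *
f=arm.grab_frame("scene");pickle.dump(f,open("scene7.pkl","wb"))
g=f["pixels"][140:195,285:330,::-1].astype(float);g=np.clip((g-20)/100*255,0,255).astype(np.uint8)
cv2.imwrite("pics/s7.png",cv2.resize(g,None,fx=10,fy=10,interpolation=cv2.INTER_CUBIC))
E
```

```text
yaw now [-89.82   0.14  78.23] pos [508.   30.5 202. ] F [ 0.   0.3 -1.7] M [0.08 0.02 0.04] w 11.8 t 12.17 rows 4
[{"dp": [-22.1, -2.0, -5.1], "rotation": [-0.0, -0.9, -0.0]}, {"dp": [-22.1, -2.0, -4.7], "rotation": [-0.0, -0.9, -0.0]}, {"dp": [-22.2, -2.0, -4.3], "rotation": [-0.0, -0.9, -0.0]}, {"dp": [-22.3, -2.0, -4.0], "rotation": [-0.0, -0.9, -0.0]}]
```

View pics/s7.png

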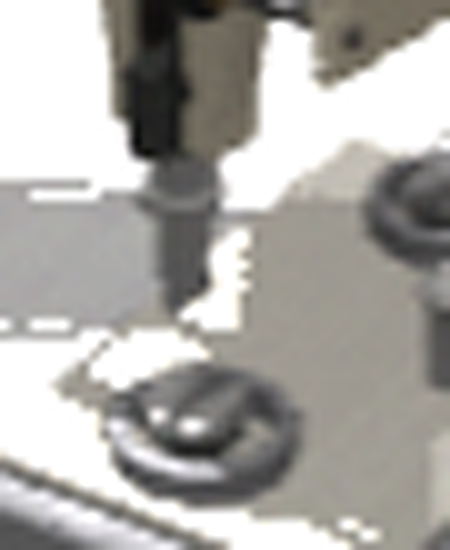

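```bash
python3 plan.py 571.5 -279.8 205 164 15 30
```

```text
yaw now [-9.009e+01  5.000e-02  7.827e+01] pos [509.8  30.8 205.6] F [1.6 0.9 3.4] M [ 0.04 -0.27  0.03] w 11.9 t 12.22 rows 13
[{"dp": [-22.4, 0.1, -9.5], "rotation": [0.0, -6.6, -0.0]}, {"dp": [-23.4, 0.1, -6.9], "rotation": [0.0, -6.6, -0.0]}, {"dp": [-24.0, 0.1, -4.1], "rotation": [0.0, -6.6, -0.0]}, {"dp": [-24.3, 0.1, -1.4], "rotation": [0.0, -6.6, -0.0]}, {"dp": [-24.3, 0.1, 1.5], "rotation": [0.0, -6.6, -0.0]}, {"dp": [-24.0, 0.1, 4.2], "rotation": [0.0, -6.6, -0.0]}, {"dp": [-23.3, 0.1, 7.0], "rotation": [0.0, -6.6, -0.0]}, {"dp": [-22.4, 0.1, 9.6], "rotation": [0.0, -6.6, -0.0]}, {"dp": [-21.1, 0.1, 12.1], "rotation": [0.0, -6.6, -0.0]}, {"dp": [-19.6, 0.1, 14.5], "rotation": [0.0, -6.6, -0.0]}, {"dp": [-17.8, 0.0, 16.6], "rotation": [0.0, -6.6, -0.0]}, {"dp": [-15.8, 0.0, 18.5], "rotation": [0.0, -6.6, -0.0]}, {"dp": [-13.6, 0.0, 20.2], "rotation": [0.0, -6.6, -0.0]}]
```

>>> {"api": "move_arm", "payload": {
  "deltas": [
    {"dp": [-22,-1,-9.5],"rotation": [0,-6.6,0]},
    {"dp": [-23,-1,-7],"rotation": [0,-6.6,0]},
    {"dp": [-24,0,-4],"rotation": [0,-6.6,0]},
    {"dp": [-24,0,-1.5],"rotation": [0,-6.6,0]},
    {"dp": [-24,0,1.5],"rotation": [0,-6.6,0]}
  ]
}}

```text
t: 12.63
eef_pos: [0.5365, -0.0871, 0.213]
ee_rot: [-1.58, 0.002, 1.967]
force: [0.9, 0.3, -1.7]
width: 0.012
```

>>> {"api": "move_arm", "payload": {
  "deltas": [
    {"dp": [-24,0,4],"rotation": [0,-6.6,0]},
    {"dp": [-23,0,7],"rotation": [0,-6.6,0]},
    {"dp": [-22,0,10],"rotation": [0,-6.6,0]},
    {"dp": [-21,0,12],"rotation": [0,-6.6,0]},
    {"dp": [-20,0,14],"rotation": [0,-6.6,0]}
  ]
}}

```text
t: 13.05
eef_pos: [0.5655, -0.2109, 0.2154]
ee_rot: [-1.578, 0.008, 2.574]
force: [0.6, 1.3, -0.8]
width: 0.0118
```

```bash
python3 plan.py 571.5 -279.8 195 164 15 30
```

```text
yaw now [-90.44   0.48 147.48] pos [ 565.5 -210.9  215.4] F [ 0.6  1.3 -0.8] M [0.03 0.1  0.01] w 11.8 t 13.05 rows 3
[{"dp": [-14.0, 6.8, 18.3], "rotation": [0.1, -5.5, -0.2]}, {"dp": [-12.2, 6.8, 19.6], "rotation": [0.1, -5.5, -0.2]}, {"dp": [-10.3, 6.8, 20.6], "rotation": [0.1, -5.5, -0.2]}]
```

>>> {"api": "move_arm", "payload": {
  "deltas": [
    {"dp": [-14,7,18],"rotation": [0.1,-5.5,-0.2]},
    {"dp": [-12,7,20],"rotation": [0.1,-5.5,-0.2]},
    {"dp": [-8,7,18],"rotation": [0.1,-5,-0.2]},
    {"dp": [0,0,0],"rotation": [0,0,0]},
    {"dp": [0,0,0],"rotation": [0,0,0]}
  ]
}}

```text
t: 13.47
eef_pos: [0.5716, -0.2849, 0.1944]
ee_rot: [-1.571, -0.0, 2.871]
force: [0.2, 0.0, -1.1]
width: 0.0122
```

```bash
python3 plan.py 571.5 -279.8 150 164 15 30; python3 - <<'E'
from station import arm
from h import *
f=arm.grab_frame("scene");pickle.dump(f,open("scene8.pkl","wb"))
t=arm.grab_frame("top");pickle.dump(t,open("top8.pkl","wb"))
def big(f,x0,y0,x1,y1,k):
    g=f["pixels"][y0:y1,x0:x1,::-1].astype(float);g=np.clip((g-g.min())/(g.max()-g.min())*255,0,255).astype(np.uint8)
    return cv2.resize(g,None,fx=k,fy=k,interpolation=cv2.INTER_CUBIC)
cv2.imwrite("pics/z8.png",np.hstack([big(t,298,208,328,240,13),big(f,290,170,320,202,13)]))
crop(f,210,140,310,290,5,"pics/s8.png")
E
```

```text
yaw now [-9.0030e+01 -3.0000e-02  1.6448e+02] pos [ 571.6 -284.9  194.4] F [ 0.2  0.  -1.1] M [-0.03  0.14  0.  ] w 12.2 t 13.47 rows 2
[{"dp": [0.7, 22.2, -2.4], "rotation": [0.0, 0.2, 0.0]}, {"dp": [0.7, 22.2, -2.4], "rotation": [0.0, 0.2, 0.0]}]
```

View pics/z8.png

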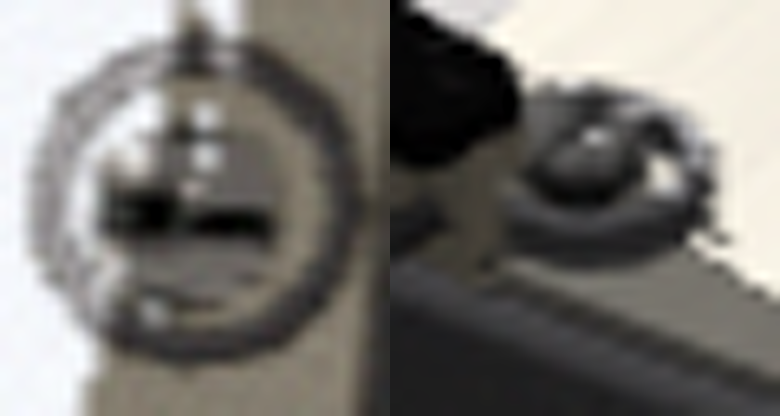

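View pics/s8.png

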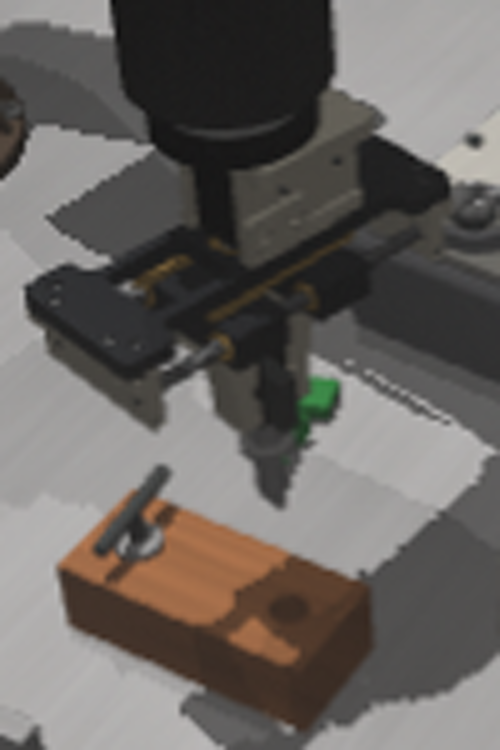

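```bash
python3 m.py scene0.pkl scene8.pkl top8.pkl | grep -E "pkl|head"
```

```text
scene0.pkl
righthead 61 mean [0.5104 0.0282 0.1049] zp [0.1017 0.1051 0.1074] rect [[510.9, 26.9], [28.9, 34.8], 28.9]
righthead 50 mean [0.5106 0.0279 0.1055] zp [0.1032 0.1055 0.1076] rect [[510.9, 26.9], [28.9, 34.8], 28.9]
lefthead 29 mean [0.5273 0.1856 0.1024] zp [0.1009 0.1022 0.1043] rect [[525.7, 186.2], [32.7, 31.8], 53.3]
lefthead 7 mean [0.5306 0.1809 0.104 ] zp [0.1031 0.1037 0.1056] rect [[529.9, 180.1], [23.8, 16.0], 75.1]
scene8.pkl
righthead 47 mean [0.5106 0.0304 0.1025] zp [0.1007 0.1025 0.1047] rect [[510.9, 30.3], [25.7, 34.7], 29.7]
righthead 15 mean [0.5129 0.0307 0.1038] zp [0.103  0.1035 0.1054] rect [[510.7, 30.9], [25.9, 25.6], 64.3]
lefthead 30 mean [0.5268 0.1856 0.1022] zp [0.1007 0.1021 0.1041] rect [[526.0, 187.0], [32.7, 30.8], 64.5]
lefthead 8 mean [0.5246 0.18   0.1038] zp [0.1032 0.1037 0.1048] rect [[524.1, 179.7], [14.9, 29.9], 36.2]
top8.pkl
righthead 188 mean [0.5116 0.0326 0.1049] zp [0.1007 0.1053 0.1093] rect [[514.1, 30.6], [54.3, 59.4], 52.0]
righthead 129 mean [0.5102 0.0328 0.1065] zp [0.1036 0.1066 0.1097] rect [[514.3, 27.2], [41.9, 52.1], 70.3]
lefthead 178 mean [0.5255 0.1916 0.104 ] zp [0.1009 0.104  0.1076] rect [[525.8, 189.6], [57.1, 56.6], 47.3]
lefthead 113 mean [0.5255 0.1906 0.1054] zp [0.1033 0.1053 0.1082] rect [[525.6, 188.8], [42.7, 52.0], 29.5]
```

>>> {"api": "move_arm", "payload": {
  "deltas": [
    {"dp": [0.7,22,-2.5],"rotation": [0,0.2,0]},
    {"dp": [0.7,22,-2.5],"rotation": [0,0.2,0]},
    {"dp": [0,0,0],"rotation": [0,0,0]},
    {"dp": [0,0,0],"rotation": [0,0,0]}
  ]
}}

```text
t: 13.9
eef_pos: [0.5735, -0.2761, 0.1536]
ee_rot: [-1.572, 0.006, 2.863]
force: [0.9, -0.6, -1.0]
width: 0.0117
```

```bash
python3 plan.py 571.5 -279.8 130 164 15 7
```

```text
yaw now [-90.05   0.33 164.04] pos [ 573.5 -276.1  153.6] F [ 0.9 -0.6 -1. ] M [-0.09  0.13  0.02] w 11.7 t 13.9 rows 4
[{"dp": [0.3, 5.9, 1.0], "rotation": [0.0, 0.0, -0.1]}, {"dp": [0.2, 5.9, 1.0], "rotation": [0.0, 0.0, -0.1]}, {"dp": [0.2, 5.9, 1.0], "rotation": [0.0, 0.0, -0.1]}, {"dp": [0.2, 5.9, 1.0], "rotation": [0.0, 0.0, -0.1]}]
```

>>> {"api": "move_arm", "payload": {
  "deltas": [
    {"dp": [0.5,6,1],"rotation": [0,0,-0.1]},
    {"dp": [0.5,6,1],"rotation": [0,0,-0.1]},
    {"dp": [0.5,6,1],"rotation": [0,0,-0.1]},
    {"dp": [0.3,4,0.5],"rotation": [0,0,0]},
    {"dp": [0,0,0],"rotation": [0,0,0]}
  ]
}}

```text
t: 14.32
eef_pos: [0.5729, -0.2783, 0.1344]
ee_rot: [-1.572, 0.006, 2.865]
force: [0.8, 1.0, -1.5]
width: 0.012
```

```bash
python3 plan.py 571.5 -279.8 130 164 15 7
```

```text
yaw now [-90.05   0.33 164.15] pos [ 572.9 -278.3  134.4] F [ 0.8  1.  -1.5] M [-0.04  0.21 -0.01] w 12.0 t 14.32 rows 1
[{"dp": [1.0, 4.4, 1.8], "rotation": [0.1, 0.1, -0.3]}]
```

>>> {"api": "move_arm", "payload": {
  "deltas": [
    {"dp": [1.3,4.5,2],"rotation": [0.1,0.1,-0.3]},
    {"dp": [0.4,1,0.3],"rotation": [0,0,0]},
    {"dp": [0,0,0],"rotation": [0,0,0]}
  ]
}}

```text
t: 14.57
eef_pos: [0.5707, -0.2807, 0.1287]
ee_rot: [-1.57, 0.0, 2.863]
force: [-0.2, 0.1, -1.1]
width: 0.0121
```

```bash
python3 plan.py 571.5 -279.8 122 164 15 5;python3 - <<'E'
from station import arm
from h import *
f=arm.grab_frame("scene");pickle.dump(f,open("scene9.pkl","wb"))
crop(f,230,200,300,270,9,"pics/s9.png")
E
```

```text
yaw now [-8.9930e+01  3.0000e-02  1.6402e+02] pos [ 570.7 -280.7  128.7] F [-0.2  0.1 -1.1] M [-0.08  0.11 -0.05] w 12.1 t 14.57 rows 2
[{"dp": [-0.3, 3.3, -0.5], "rotation": [-0.0, 0.0, -0.0]}, {"dp": [-0.3, 3.4, -0.5], "rotation": [-0.0, 0.0, -0.0]}]
```

View pics/s9.png

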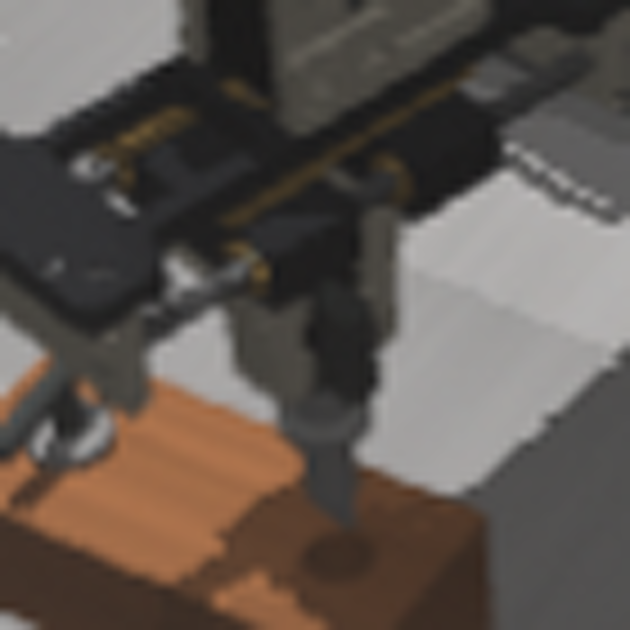

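>>> {"api": "move_arm", "payload": {
  "deltas": [
    {"dp": [-0.5,4,-0.5],"rotation": [0,0,0]},
    {"dp": [-0.3,4,-0.5],"rotation": [0,0,0]},
    {"dp": [0,3,0],"rotation": [0,0,0]}
  ]
}}

```text
t: 14.87
eef_pos: [0.5724, -0.2802, 0.1179]
ee_rot: [-1.57, 0.002, 2.862]
force: [-0.7, 0.7, -1.8]
width: 0.012
```

```bash
python3 plan.py 571.5 -279.8 108 164 15 5
```

```text
yaw now [-8.9930e+01  1.3000e-01  1.6401e+02] pos [ 572.4 -280.2  117.9] F [-0.7  0.7 -1.8] M [-0.12  0.19  0.01] w 12.0 t 14.87 rows 2
[{"dp": [0.5, 5.0, -0.1], "rotation": [-0.0, 0.0, -0.1]}, {"dp": [0.5, 5.0, -0.1], "rotation": [-0.0, 0.0, -0.1]}]
```

>>> {"api": "move_arm", "payload": {
  "deltas": [
    {"dp": [1.2,3,0],"rotation": [0,0,0]},
    {"dp": [0.5,3,0],"rotation": [0,0,0]}
  ]
}}

```text
t: 15.03
eef_pos: [0.5707, -0.2796, 0.111]
ee_rot: [-1.57, 0.002, 2.863]
force: [0.0, -0.0, -0.9]
width: 0.012
```

>>> {"api": "move_arm", "payload": {
  "deltas": [
    {"dp": [0.5,3,0],"rotation": [0,0,0]},
    {"dp": [0.4,3,0],"rotation": [0,0,0]}
  ]
}}

```text
t: 15.2
eef_pos: [0.5696, -0.2793, 0.1041]
ee_rot: [-1.57, 0.002, 2.863]
force: [-0.1, -0.5, -2.1]
width: 0.0122
```

```bash
python3 plan.py 571.5 -279.8 100 164 15 5
```

```text
yaw now [-8.9930e+01  9.0000e-02  1.6401e+02] pos [ 569.6 -279.3  104.1] F [-0.1 -0.5 -2.1] M [-0.13  0.04  0.05] w 12.2 t 15.2 rows 1
[{"dp": [-2.0, 4.1, -0.0], "rotation": [-0.1, 0.0, -0.1]}]
```

Tip is 9 mm inside the hole without contact; correct x and carry on.

>>> {"api": "move_arm", "payload": {
  "deltas": [
    {"dp": [-1.5,3,0],"rotation": [0,0,0]},
    {"dp": [0,3,0],"rotation": [0,0,0]}
  ]
}}

```text
t: 15.37
eef_pos: [0.571, -0.2797, 0.0975]
ee_rot: [-1.57, 0.002, 2.863]
force: [0.5, 0.6, -0.9]
width: 0.0118
```

>>> {"api": "move_arm", "payload": {
  "deltas": [
    {"dp": [0,3.5,0],"rotation": [0,0,0]},
    {"dp": [0,3.5,0],"rotation": [0,0,0]}
  ]
}}

```text
t: 15.53
eef_pos: [0.5712, -0.2797, 0.0898]
ee_rot: [-1.57, 0.002, 2.863]
force: [-0.1, -0.4, -1.4]
width: 0.012
```

```bash
python3 plan.py 571.5 -279.8 80 164 15 5
```

```text
yaw now [-8.9930e+01  1.0000e-01  1.6402e+02] pos [ 571.2 -279.7   89.8] F [-0.1 -0.4 -1.4] M [-0.1   0.18 -0.01] w 12.0 t 15.53 rows 2
[{"dp": [-0.2, 4.9, -0.0], "rotation": [-0.0, 0.0, -0.1]}, {"dp": [-0.2, 4.9, -0.0], "rotation": [-0.0, 0.0, -0.1]}]
```

>>> {"api": "move_arm", "payload": {
  "deltas": [
    {"dp": [0,4,0],"rotation": [0,0,0]},
    {"dp": [0,4,0],"rotation": [0,0,0]}
  ]
}}

```text
t: 15.7
eef_pos: [0.5713, -0.2798, 0.0811]
ee_rot: [-1.57, 0.002, 2.863]
force: [0.5, -0.0, 0.0]
width: 0.0117
```

>>> {"api": "move_arm", "payload": {
  "deltas": [
    {"dp": [0,4,0],"rotation": [0,0,0]},
    {"dp": [0,2,0],"rotation": [0,0,0]}
  ]
}}

```text
t: 15.87
eef_pos: [0.571, -0.2797, 0.0738]
ee_rot: [-1.57, 0.001, 2.863]
force: [0.2, -0.4, -1.8]
width: 0.012
```

```bash
python3 plan.py 571.5 -279.8 74 164 15 5
```

```text
yaw now [-8.9930e+01  6.0000e-02  1.6402e+02] pos [ 571.  -279.7   73.8] F [ 0.2 -0.4 -1.8] M [-0.09  0.22  0.02] w 12.0 t 15.87 rows 1
[{"dp": [-0.5, -0.2, -0.0], "rotation": [-0.1, 0.0, -0.1]}]
```

>>> {"api": "move_arm", "payload": {
  "deltas": [
    {"dp": [0,1,0],"rotation": [0,0,0]},
    {"dp": [0,0.5,0],"rotation": [0,0,0]}
  ]
}}

```text
t: 16.03
eef_pos: [0.5709, -0.2797, 0.0729]
ee_rot: [-1.569, 0.001, 2.863]
force: [-2.7, 2.4, 7.1]
width: 0.0118
```

>>> {"api": "move_arm", "payload": {
  "deltas": [
    {"dp": [0,0,0],"rotation": [0,0,0]},
    {"dp": [0,0,0],"rotation": [0,0,0]},
    {"dp": [0,0,0],"rotation": [0,0,0]},
    {"dp": [0,0,0],"rotation": [0,0,0]},
    {"dp": [0,0,0],"rotation": [0,0,0]}
  ],
  "jaw": 130
}}

```text
t: 16.45
eef_pos: [0.572, -0.2801, 0.0741]
ee_rot: [-1.569, 0.004, 2.864]
force: [-0.4, 0.1, 0.2]
width: 0.0391
```

```bash
python3 plan.py 571.5 -279.8 74 164 15 5
```

```text
yaw now [-89.89   0.2  164.08] pos [ 572.  -280.1   74.1] F [-0.4  0.1  0.2] M [-0.04  0.11  0.03] w 39.1 t 16.45 rows 1
[{"dp": [0.6, 0.1, -0.1], "rotation": [-0.1, 0.1, -0.2]}]
```

Seated and released. Rise straight up, then back off to look.

>>> {"api": "move_arm", "payload": {
  "deltas": [
    {"dp": [0,-12,0],"rotation": [0,0,0]},
    {"dp": [0,-20,0],"rotation": [0,0,0]},
    {"dp": [0,-25,0],"rotation": [0,0,0]},
    {"dp": [0,-30,0],"rotation": [0,0,0]},
    {"dp": [0,-30,0],"rotation": [0,0,0]}
  ]
}}

```text
t: 16.87
eef_pos: [0.5674, -0.2788, 0.1901]
ee_rot: [-1.568, -0.011, 2.863]
force: [1.7, 0.3, 0.8]
width: 0.043
```

```bash
python3 plan.py 400 -450 230 164 15 40
```

```text
yaw now [-89.85  -0.62 164.02] pos [ 567.4 -278.8  190.1] F [1.7 0.3 0.8] M [-0.16 -0.03 -0.03] w 43.0 t 16.87 rows 7
[{"dp": [16.3, -5.4, 30.1], "rotation": [-0.0, 0.0, 0.1]}, {"dp": [16.3, -5.5, 30.1], "rotation": [-0.0, 0.0, 0.1]}, {"dp": [16.3, -5.5, 30.1], "rotation": [-0.0, 0.0, 0.1]}, {"dp": [16.3, -5.6, 30.1], "rotation": [-0.0, 0.0, 0.1]}, {"dp": [16.3, -5.6, 30.1], "rotation": [-0.0, 0.0, 0.1]}, {"dp": [16.3, -5.6, 30.1], "rotation": [-0.0, 0.0, 0.1]}, {"dp": [16.3, -5.7, 30.1], "rotation": [-0.0, 0.0, 0.1]}]
```

>>> {"api": "move_arm", "payload": {
  "deltas": [
    {"dp": [16,-6,30],"rotation": [0,0,0]},
    {"dp": [16,-6,30],"rotation": [0,0,0]},
    {"dp": [16,-6,30],"rotation": [0,0,0]},
    {"dp": [16,-6,30],"rotation": [0,0,0]},
    {"dp": [16,-6,30],"rotation": [0,0,0]}
  ]
}}

```text
t: 17.28
eef_pos: [0.4537, -0.4027, 0.2357]
ee_rot: [-1.566, 0.006, 2.873]
force: [0.9, -0.5, -0.6]
width: 0.0424
```

>>> {"api": "move_arm", "payload": {
  "deltas": [
    {"dp": [16,-5,30],"rotation": [0,0,0]},
    {"dp": [10,-5,20],"rotation": [0,0,0]},
    {"dp": [0,0,0],"rotation": [0,0,0]},
    {"dp": [0,0,0],"rotation": [0,0,0]}
  ]
}}

```text
t: 17.62
eef_pos: [0.4085, -0.4504, 0.2533]
ee_rot: [-1.563, 0.012, 2.868]
force: [-0.1, 1.3, -1.1]
width: 0.0429
```

```bash
python3 - <<'E'
from station import arm
from h import *
for n in ("scene","top"):
    f=arm.grab_frame(n);pickle.dump(f,open(f"{n}10.pkl","wb"))
t=load("top10.pkl");s=load("scene10.pkl")
cv2.imwrite("pics/fin.png",np.hstack([cv2.resize(t["pixels"][140:280,220:360,::-1],(390,390)),cv2.resize(s["pixels"][180:300,200:320,::-1],(390,390))]))
cv2.imwrite("pics/fint.png",t["pixels"][:,:,::-1])
E
python3 m.py top0.pkl top10.pkl scene0.pkl scene10.pkl | grep -E "pkl|head|key|stand"
```

```text
top0.pkl
standtop 1326 mean [ 0.5196 -0.2778  0.0507] zp [0.0474 0.0507 0.0535] rect [[521.8, -278.7], [71.2, 160.0], 89.8]
key 135 mean [ 0.5707 -0.2771  0.101 ] zp [0.0802 0.1049 0.1096] rect [[571.7, -278.8], [12.7, 43.4], 72.2]
keytop 95 mean [ 0.5715 -0.2786  0.1062] zp [0.1023 0.1061 0.1099] rect [[571.8, -278.9], [12.7, 43.1], 72.2]
righthead 195 mean [0.5117 0.0322 0.1065] zp [0.101  0.1073 0.1113] rect [[514.1, 32.5], [58.2, 55.1], 19.8]
righthead 140 mean [0.5108 0.0331 0.1084] zp [0.1035 0.1089 0.1114] rect [[518.4, 31.3], [45.7, 50.6], 49.3]
lefthead 195 mean [0.5257 0.1894 0.1036] zp [0.1006 0.1032 0.1076] rect [[526.2, 189.5], [54.7, 58.9], 8.4]
lefthead 105 mean [0.5267 0.1899 0.1053] zp [0.1032 0.1052 0.1081] rect [[525.2, 189.8], [51.3, 49.8], 41.3]
top10.pkl
standtop 1337 mean [ 0.5203 -0.2779  0.0506] zp [0.0474 0.0508 0.0534] rect [[521.8, -278.8], [71.0, 160.1], 89.8]
key 2563 mean [ 0.5391 -0.2467  0.6326] zp [0.1086 0.6682 0.6796] rect [[556.2, -268.7], [72.4, 117.5], 0.1]
keytop 2520 mean [ 0.5385 -0.2463  0.6419] zp [0.6028 0.6685 0.6796] rect [[555.6, -268.7
[... 1310 characters left out ...]
517] rect [[523.8, -282.8], [72.8, 162.5], 89.1]
key 2600 mean [ 0.5441 -0.2838  0.6056] zp [0.1042 0.6348 0.6711] rect [[558.2, -283.8], [116.3, 76.4], 90.0]
keytop 2514 mean [ 0.543  -0.2837  0.6233] zp [0.5917 0.6358 0.6713] rect [[557.3, -283.8], [116.3, 74.5], 90.0]
righthead 48 mean [0.5099 0.0292 0.1029] zp [0.101  0.1027 0.1051] rect [[509.6, 30.4], [32.4, 32.4], 5.8]
righthead 21 mean [0.5115 0.0283 0.1042] zp [0.1031 0.1042 0.1053] rect [[511.1, 30.5], [29.3, 32.4], 5.8]
lefthead 30 mean [0.5268 0.1846 0.1021] zp [0.1007 0.102  0.1038] rect [[526.3, 186.2], [30.7, 35.3], 14.1]
lefthead 6 mean [0.5286 0.1801 0.1036] zp [0.1031 0.1034 0.1046] rect [[528.4, 181.8], [25.7, 21.4], 66.6]
```

View pics/fin.png

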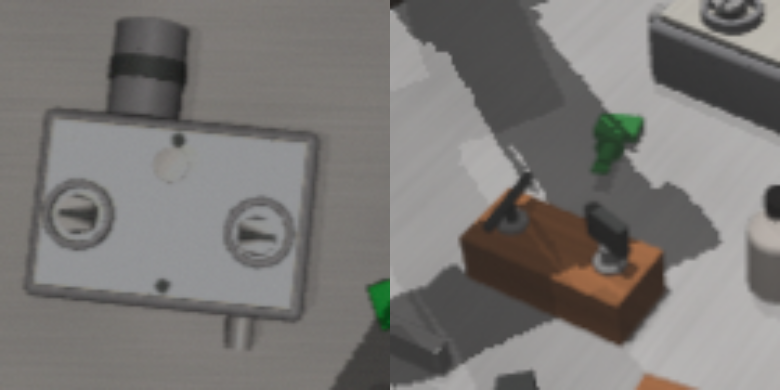

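View pics/fint.png

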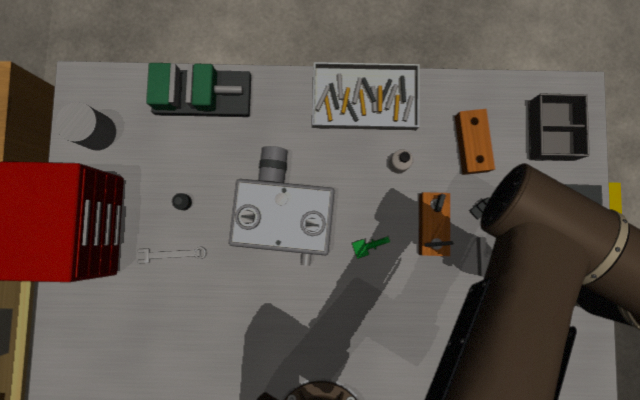

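```bash
sed -i 's/^    v=f\["z_map"\]>0/    v=(f["z_map"]>0)\&(Z<0.15)/' m.py; python3 m.py top10.pkl scene10.pkl | grep -E "pkl|key|stand|hex|collet"; python3 - <<'E'
from station import arm;import numpy as np
s=arm.get_state();print(s["t"],s["force"].round(1) if hasattr(s["force"],"round") else s["force"],np.abs(s["qd"]).max())
E
```

```text
top10.pkl
standtop 1337 mean [ 0.5203 -0.2779  0.0506] zp [0.0474 0.0508 0.0534] rect [[521.8, -278.8], [71.0, 160.1], 89.8]
key 135 mean [ 0.5708 -0.2754  0.1002] zp [0.0807 0.1046 0.1085] rect [[571.4, -276.5], [13.5, 43.5], 73.2]
keytop 92 mean [ 0.571  -0.277   0.1058] zp [0.1019 0.1058 0.1088] rect [[571.3, -277.4], [11.7, 43.2], 74.0]
hexbar 115 mean [ 0.4717 -0.278   0.0808] zp [0.077  0.0811 0.0848] rect [[471.8, -278.4], [9.6, 69.9], 6.6]
collet 121 mean [0.5692 0.1073 0.124 ] zp [0.1209 0.124  0.1271] rect [[569.4, 107.5], [27.0, 26.6], 1.6]
scene10.pkl
standtop 739 mean [ 0.5281 -0.2864  0.048 ] zp [0.0462 0.0477 0.0517] rect [[523.8, -282.8], [72.8, 162.5], 89.1]
key 144 mean [ 0.5765 -0.2846  0.094 ] zp [0.0768 0.0965 0.1048] rect [[574.5, -280.7], [14.6, 45.8], 72.7]
keytop 58 mean [ 0.5747 -0.2823  0.1031] zp [0.1007 0.1032 0.1059] rect [[575.0, -282.0], [12.1, 42.7], 72.3]
hexbar 60 mean [ 0.4742 -0.2821  0.0771] zp [0.0753 0.0769 0.0797] rect [[473.9, -281.2], [10.5, 69.5], 8.0]
collet 47 mean [0.5696 0.1023 0.1197] zp [0.1163 0.1201 0.1224] rect [[569.4, 104.4], [27.8, 29.0], 4.9]
17.7167 [-0.2  0.2 -0.2] 0.020475920034459544
```

Key hangs at its initial height and place, stud is caught, and nothing is touched. Handing in.

```bash
python3 -c "
from station import arm
print(arm.job_done())"
```

```text
the job is handed in; nothing more can be done
None
```

The open stud is caught and the key is back in its hole in the stand. I handed the job in at about 17.7 s; it reports no verdict, so these are my own checks.

**What I did:** I took the key from the +x hole and found the slot by feel. The first touch was on the land of the head, about 1.5–2 mm off the slot. I pressed to about 9–10.5 N vertically; friction added a side force of about 4 N. I then turned about 97° clockwise including play and let the stud seat. The key went back into the same hole with a brief push of about 9 N.

**Last checks:**
- **Stud:** its slot now lies crosswise like the fastened stud's. Its head reads about 2–3 mm lower than at the start in both cameras, against 3 mm expected. I had no direct reading of the stud's joints.
- **Key:** its height is unchanged from the start to within 0.5 mm. Its position is within about 1.5 mm of where it first hung, and it looks upright.
- **Bystanders:** the hex driver and the collet read unmoved. The others I checked only by eye in the final pictures; the parallel bar and step block were partly hidden by the arm in the top view.
- **Robot:** the fingers are clear of everything and the force reading is near zero.

**Disagreements:**
- **Cameras:** they differ by about 2–4 mm at the stand, so I cross-checked against the arm's own pose.
- **Green key:** the unlisted green look-alike stood upright at the start and now lies on the bench. It was already tilting in my second picture at about 2 s, when the arm had been no lower than about 17 cm and had felt no contact. I think it toppled on its own, but I did not see how it happened.

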